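# Key a tea-board slab and roll down its edge strip

## Robot

A 6-joint arm with a two-finger parallel gripper is mounted at the origin on the work surface. World frame = base frame: x ahead of the robot, y to its left, z up, the work surface at z = 0. Lengths are in m, angles in rad, forces in N, time in s.
With the tool pointing down it reaches from about 0.225 to 0.875 m from the base axis. Payload 3.4 kg.
Tool frame: the origin (TCP) lies between the finger pads; the fingertips stand 14 mm ahead of it and the grasp point (between the pads) lies 5 mm behind it; z points along the fingers, y is the direction in which the jaws open and shut (so a half turn about z gives the same grasp; the last joint's range is limited). The gripper opens to 85 mm and grips with 20 to 120 N. Pads are 22 mm wide; open, the fingers measure 114 mm over their backs; the gripper's body (76 mm by 85 mm) begins 54 mm behind the grasp point. The pads swing forward as they close: fully open they stand 13 mm farther back than shut.
Start: joints at [-1.317, 0.276, 1.505, -0, 1.361, -0.121], TCP at [0.211, -0.535, 0.245] pointing down, gripper open.
Joint ranges: [-2.89, 2.89], [-0.75, 2.08], [0.22, 2.7], [-1.18, 4.32], [0.11, 2.71], [-2.7, 2.7]. Speed limits (rad/s): [2.57, 2.57, 3.14, 3.14, 3.14, 3.14].

## Interface

Orientations are given as a unit quaternion [w, x, y, z].
In Python, from rig import manip, get_image, job gives the robot as it stands. The module is installed in compiled form; this text tells all that it offers.
- The arm moves only by the tool step_arm, never from a script. Its argument "moves" is one flat list of numbers, 5 for each row, row after row: the shift along the tool's x, y, z as a fraction of full scale, then the turn about the tool's z as a fraction of full scale, then the gripper's target within -1 to 1 (shut at 1, half-way at 0, fully open at -1). In form: [dx, dy, dz, twist, hand, dx, dy, dz, twist, hand, ...]. A call has 1 to 5 rows; each row is the pose to reach, as a shift and turn from the pose commanded when the call began, along the tool's axes at that moment, turning the shorter way round; what a row does not reach only later rows make up. Full scale, the value 1, is 500 mm for a shift and pi rad for a turn. A row lasts 1/10 s, in which the tool goes at most 50 mm and 8.59 degrees, less where a joint would pass 70% of its speed; a pose out of reach is approached as far as the arm can. A call with a number of a shift or a turn outside -1 to 1 is refused whole. A call with a gripper value outside its range is refused whole. The fingers move at their own pace and stop on an object; "force" is the grip in N (left out, the last holds). Time passes only in rows, so rows that repeat a pose let the fingers close. It gives the time, the measured TCP pose, the force and the opening at its end, in the units of the state.
- manip.get_state(): the state, without advancing time (a new reading comes with each control period).
- get_image(name): name is "scene" or "top"; returns a dict with "frame" (420x560x3 uint8, blue, green, red), "fx", "fy", "cx", "cy" (pixels), "rvec" (rotation vector, rad) and "tvec" (3), from world to camera coordinates, as OpenCV has them. Camera axes: x right, y down, z forward; pixel columns grow to the right and rows downward; lengths in m; the calibration is good to about 2 mm. A picture is of the moment at which its call begins. There is no depth.
- job.sign_off(): hands the job in, once; it reports no verdict.
The state is a dict: "clock": time; "qpos": joint angles; "qd": joint speeds; "effort": joint torques, N m; "position": TCP position; "ee_rot": TCP orientation; "contact_force": force on the tool from outside, world axes, zero at the start; "moment": the same for the moment, N m; "width": finger opening in m.
Only numpy, scipy, OpenCV 4.12 (cv2) and the standard library are available. Lean on these libraries where they do the work, as an engineer would, in place of code of your own. Each camera call takes 0.05 s, during which the arm holds its last target. There are 200 camera calls.

## Task

Brace the slab with the loose tapered keys, however many there are: start each one by hand, narrow toe first and foot down, in a groove of its own, then tap it in with the mallet until it will go no further and sits tight; do not push it home with the fingers. When all the keys are tight, run the hand roller firmly along the whole edge strip until every length is flush with the slab, pressing the strip with nothing but the roller, and put the mallet and the roller back flat on the grey mat, the roller on its wheels. Leave the cup, the jar and the cardboard box alone.

Things in the scene. Friction and masses are not known exactly. Their poses are not given: they have to be found in the camera images.
- slab: wooden slab fixed on the bench, underside up: 160 mm (its x) by 290 mm (its y, wavy ends), top 30 mm above the bench. Origin: middle of its bottom face; -x is the near edge. Three grooves open on top and at the near edge (see groove0 to 2). A tight key's centre is at about slab x = -33 mm, its butt 8 mm out from the near edge. The edge strip lies along the far edge, centred on slab x = 63.5 mm
- groove0 (a point): middle of a groove's mouth, on its floor (12 mm above the bench, 18 below the slab top) at the near edge, slab y = -90 mm; x points into the groove. 42.5 mm wide here, narrowing with the same taper as a key's foot, 116 mm long; holds one key, butt end sticking out
- groove1 (a point): middle of a groove's mouth, on its floor (12 mm above the bench, 18 below the slab top) at the near edge, slab y = 0 mm; x points into the groove. 42.5 mm wide here, narrowing with the same taper as a key's foot, 116 mm long; holds one key, butt end sticking out
- groove2 (a point): middle of a groove's mouth, on its floor (12 mm above the bench, 18 below the slab top) at the near edge, slab y = 90 mm; x points into the groove. 42.5 mm wide here, narrowing with the same taper as a key's foot, 116 mm long; holds one key, butt end sticking out
- key0_mid (a point): loose wooden key, one of 2 or 3 alike: 110 mm long, 46 high, 100 g. Foot (lowest 20 mm) tapers evenly from 44 mm wide at the butt to 24 at the toe; on it a parallel rib to grip, 26 mm wide, full length, 19 to 46 mm up. Lies foot down on the board at first. Point: mid-length, mid-width, 23 mm above its underside; x to the toe, z up. None if absent
- key1_mid (a point): loose wooden key, one of 2 or 3 alike: 110 mm long, 46 high, 100 g. Foot (lowest 20 mm) tapers evenly from 44 mm wide at the butt to 24 at the toe; on it a parallel rib to grip, 26 mm wide, full length, 19 to 46 mm up. Lies foot down on the board at first. Point: mid-length, mid-width, 23 mm above its underside; x to the toe, z up. None if absent
- key2_mid (a point): loose wooden key, one of 2 or 3 alike: 110 mm long, 46 high, 100 g. Foot (lowest 20 mm) tapers evenly from 44 mm wide at the butt to 24 at the toe; on it a parallel rib to grip, 26 mm wide, full length, 19 to 46 mm up. Lies foot down on the board at first. Point: mid-length, mid-width, 23 mm above its underside; x to the toe, z up. None if absent
- strip0 (a joint): how far length 0 of the edge strip is pressed down: 0 = 4 mm proud, 0.004 m = flush with the slab top (its stop). Dark wood, 30 mm wide, 45 mm long along slab y, centred on slab x = 63.5, y = -93 mm. The slab top goes on level beyond both ends of the strip and on its near side. Takes some 5 N to move; stays where left
- strip1 (a joint): how far length 1 of the edge strip is pressed down: 0 = 4 mm proud, 0.004 m = flush with the slab top (its stop). Dark wood, 30 mm wide, 45 mm long along slab y, centred on slab x = 63.5, y = -46.5 mm. The slab top goes on level beyond both ends of the strip and on its near side. Takes some 5 N to move; stays where left
- strip2 (a joint): how far length 2 of the edge strip is pressed down: 0 = 4 mm proud, 0.004 m = flush with the slab top (its stop). Dark wood, 30 mm wide, 45 mm long along slab y, centred on slab x = 63.5, y = 0 mm. The slab top goes on level beyond both ends of the strip and on its near side. Takes some 5 N to move; stays where left
- strip3 (a joint): how far length 3 of the edge strip is pressed down: 0 = 4 mm proud, 0.004 m = flush with the slab top (its stop). Dark wood, 30 mm wide, 45 mm long along slab y, centred on slab x = 63.5, y = 46.5 mm. The slab top goes on level beyond both ends of the strip and on its near side. Takes some 5 N to move; stays where left
- strip4 (a joint): how far length 4 of the edge strip is pressed down: 0 = 4 mm proud, 0.004 m = flush with the slab top (its stop). Dark wood, 30 mm wide, 45 mm long along slab y, centred on slab x = 63.5, y = 93 mm. The slab top goes on level beyond both ends of the strip and on its near side. Takes some 5 N to move; stays where left
- mallet_grip (a point): wooden mallet, 360 g: head 90 mm long (its y, a flat striking face at each end), 50 mm along x, 48 high; handle 25 mm thick from the head towards -x, its flared end 162 mm from the head's middle. Lies flat on head and flared end. Point: on the handle's axis, 24 mm above what it lies on; the head's middle is 52 mm from it along +x; z up
- roller_grip (a point): hand roller, 370 g: dark wooden grip block 92 mm long (its x), 30 wide (its y), 34 high, over two rubber wheels in line, 36 mm across, 50 wide, axles along y, 28 mm before and behind the middle, between steel side plates. Rolls along its x, stands on its wheels, 73 mm high. Point: centre of the block, 56 mm above the bottom of the wheels; z up
- mat: thin grey mat fixed to the bench, 260 by 260 mm, 3 mm thick, on one side of the slab (left or right); mallet and roller start on it. Origin at the middle of its underside
- board: dark wooden board fixed to the bench, 240 mm (x) by 260 mm (y), 6 mm thick, on the other side of the slab; the keys start on it. Origin at the middle of its underside
- tea_cup: bystander: white tea cup, 72 mm across, 50 mm high, beyond the slab; leave alone
- caddy: bystander: blue jar with a dark lid, 72 mm across, 65 mm high, beyond the slab; leave alone
- gift_box: bystander: flat cardboard box, 80 by 150 by 50 mm, beyond the slab; leave alone
Mind the look-alikes: they are no part of the job. Leave any pink look-alike of the part that bears key0_mid alone.

How it is judged:
On the way, in this order (a step that is already met when the one before it is completed fails the run):
1. every key present is driven home in a groove (x of each of key0_mid, key1_mid, key2_mid in the frame of slab above -0.037 m and z of each of key0_mid, key1_mid, key2_mid in the frame of slab below 0.04 m and y of key0_mid in the frame of slab between -0.11 and 0.11 m and angle between the x axis of each of key0_mid, key1_mid, key2_mid and the x axis of slab, either way round below 0.08 rad and contact force between slab and key0 above 5 N and y of key1_mid in the frame of slab between -0.11 and 0.11 m and contact force between slab and key1 above 5 N and y of key2_mid in the frame of slab between -0.11 and 0.11 m and contact force between slab and key2 above 5 N), for 0.2 s.
2. after that, every length of the edge strip is pressed flush (value of joint each of strip0, strip1, strip2, strip3, strip4 above 0.003 m), for 0.2 s.
At the end, for the whole second after the job is handed in: Every key present sits level in a groove within 4 mm of its tight depth or deeper, pressing on the slab with over 5 N; every strip length is within 1 mm of flush; mallet flat and roller on its wheels on the mat (grip points within 120 mm of its middle along both sides); all at rest (all of step 1 and all of step 2 and x of mallet_grip in the frame of mat between -0.12 and 0.12 m and y of mallet_grip in the frame of mat between -0.12 and 0.12 m and angle between each of mallet_grip, roller_grip's own z axis and vertical below 0.2 rad and z of mallet_grip in the frame of mat below 0.04 m and x of roller_grip in the frame of mat between -0.12 and 0.12 m and y of roller_grip in the frame of mat between -0.12 and 0.12 m and z of roller_grip in the frame of mat below 0.072 m and linear speed of each of key0, key1, key2, mallet, roller below 0.05 m/s); the robot touches nothing.
It fails at once if a key is pushed home by the fingers instead of the mallet (fingers on it within its last 10 mm) (x of key0_mid in the frame of slab above -0.043 m and z of key0_mid in the frame of slab below 0.042 m and y of key0_mid in the frame of slab between -0.11 and 0.11 m and contact force between the fingers and key0 above 1.5 N).
It fails at once if a key is pushed home by the fingers instead of the mallet (fingers on it within its last 10 mm) (x of key1_mid in the frame of slab above -0.043 m and z of key1_mid in the frame of slab below 0.042 m and y of key1_mid in the frame of slab between -0.11 and 0.11 m and contact force between the fingers and key1 above 1.5 N).
It fails at once if a key is pushed home by the fingers instead of the mallet (fingers on it within its last 10 mm) (x of key2_mid in the frame of slab above -0.043 m and z of key2_mid in the frame of slab below 0.042 m and y of key2_mid in the frame of slab between -0.11 and 0.11 m and contact force between the fingers and key2 above 1.5 N).
It fails at once if the strip is pressed by the fingers or struck with the mallet (contact force between any of the fingers, mallet and strip0 above 3 N or contact force between any of the fingers, mallet and strip1 above 3 N or contact force between any of the fingers, mallet and strip2 above 3 N or contact force between any of the fingers, mallet and strip3 above 3 N or contact force between any of the fingers, mallet and strip4 above 3 N).
It fails at once if a bystander is moved by more than 3 cm (distance of any of tea_cup, caddy, gift_box from where it was at the start of the episode above 0.03 m).
Of key0, key1, key2 only 2 to 3 are there at a start; the rules pass over those that are not, and their reading is None.
At some moment in a run one of mallet, roller may be knocked a few centimetres aside while the robot is not near it.
Once in a run the grip may slacken for a moment while it holds something.
It also fails if it takes over 210 s, if anything falls off the work surface, if the arm or the gripper's body presses on something with over 40 N, if the wrist force passes 120 N, or if a joint passes its speed limit or range.

## Working session

There is one attempt and no reset: what is moved stays moved. The work goes in short steps, Python scripts to look and compute and a tool call to move; the robot and the scene stay as the last step left them, time stands still between calls to the robot, and variables do not carry over. Pictures are saved under pics/ and viewed, about 12 in all and at most 16, crops included, and the job is handed in when it is done.

Besides the shell and the picture viewer there is one more tool, called after "Request:" as a command line: name --argument value ..., lists and objects as JSON in quotes. step_arm: Moves the arm, as the interface text tells. Its arguments: {"type":"object","properties":{"moves":{"type":"array","items":{"type":"number","minimum":-1,"maximum":1}},"force":{"type":"number"}},"required":["moves"]}

```bash
mkdir -p pics; cat > h.py <<'E'
from rig import manip, get_image, job
import cv2, numpy as np
def cam(n):
    im=get_image(n); R=cv2.Rodrigues(np.array(im['rvec'],float))[0]; t=np.array(im['tvec'],float).ravel()
    im['R']=R; im['t']=t; im['K']=np.array([[im['fx'],0,im['cx']],[0,im['fy'],im['cy']],[0,0,1]]); return im
def ray(im,u,v,z):
    d=im['R'].T@np.linalg.inv(im['K'])@np.array([u,v,1.]); c=-im['R'].T@im['t']
    return c+d*(z-c[2])/d[2]
def proj(im,P):
    p=im['K']@(im['R']@np.array(P,float)+im['t']); return p[:2]/p[2]
def st():
    s=manip.get_state(); print({k:np.round(s[k],4).tolist() for k in ['clock','qpos','position','ee_rot','contact_force','width']}); return s
E
python3 - <<'E'
from h import *
st()
for n in ['top','scene']:
    im=cam(n); cv2.imwrite(f'pics/{n}0.png',im['frame']); print(n,-im['R'].T@im['t'],im['K'][0],im['R'].round(3).tolist())
E
```

```text
{'clock': 0.0, 'qpos': [-1.317, 0.2766, 1.5061, -0.0, 1.3607, -0.121], 'position': [0.2104, -0.5346, 0.2444], 'ee_rot': [-0.0009, 0.9825, 0.1863, -0.0001], 'contact_force': [-0.6508, -0.6058, 0.9423], 'width': 0.0854}
top [ 0.31804695 -0.00653368  1.57228672] [516.65535781   0.         275.58319233] [[0.028, -1.0, -0.01], [-0.983, -0.026, -0.183], [0.183, 0.015, -0.983]]
scene [ 1.2056818 -0.410838   0.7419251] [391.63532206   0.         279.92206794] [[0.568, 0.823, -0.006], [0.554, -0.388, -0.737], [-0.609, 0.415, -0.676]]
```

View pics/top0.png

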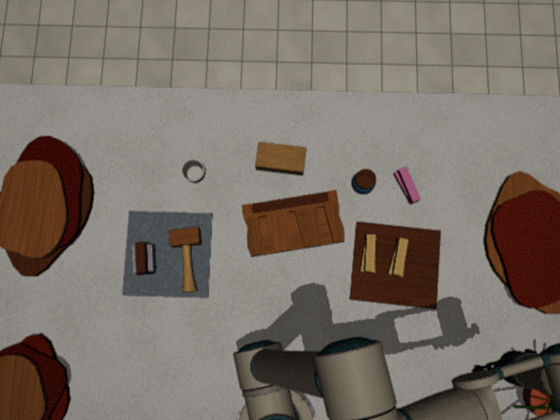

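View pics/scene0.png

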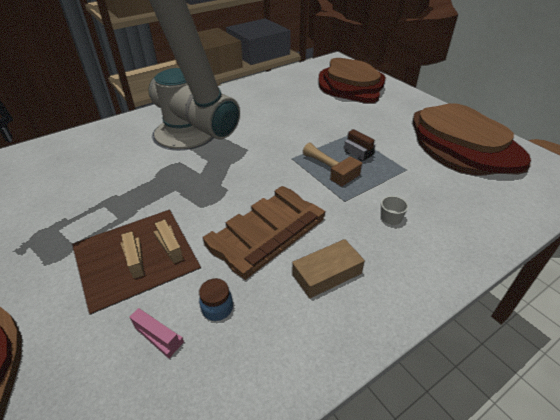

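Top view: keys at (369,253) and (399,257) on the board. The pink look-alike is at (407,185), slab at (293,222), roller at (145,258), mallet head at (185,237). The pale keys on the board fit the description; the pink one is excluded. I'll check with close crops.

```bash
python3 - <<'E'
import cv2,numpy as np
a=cv2.imread('pics/top0.png')
c=cv2.resize(a[180:310,235:445],None,fx=3.8,fy=3.8,interpolation=cv2.INTER_CUBIC); 
cv2.imwrite('pics/c1.png',cv2.convertScaleAbs(c,alpha=1.6))
b=cv2.imread('pics/scene0.png')
d=cv2.resize(b[180:310,65:335],None,fx=2.9,fy=2.9,interpolation=cv2.INTER_CUBIC)
cv2.imwrite('pics/c2.png',cv2.convertScaleAbs(d,alpha=1.5))
E
```

```text
(no output)
```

View pics/c1.png

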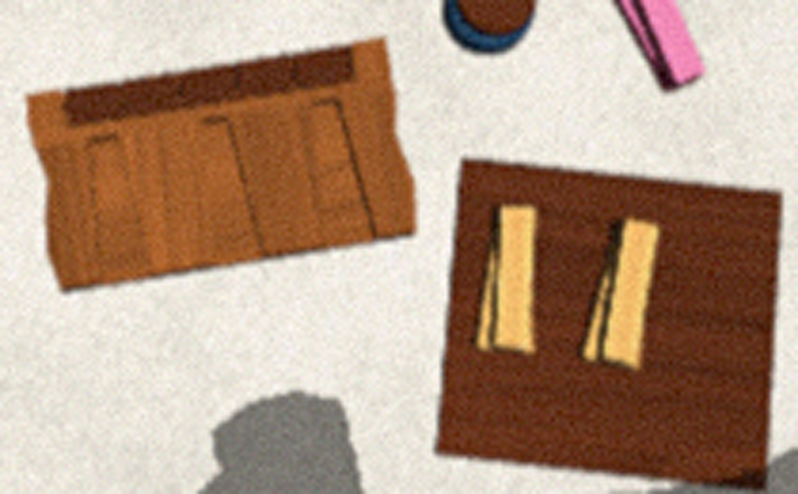

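View pics/c2.png

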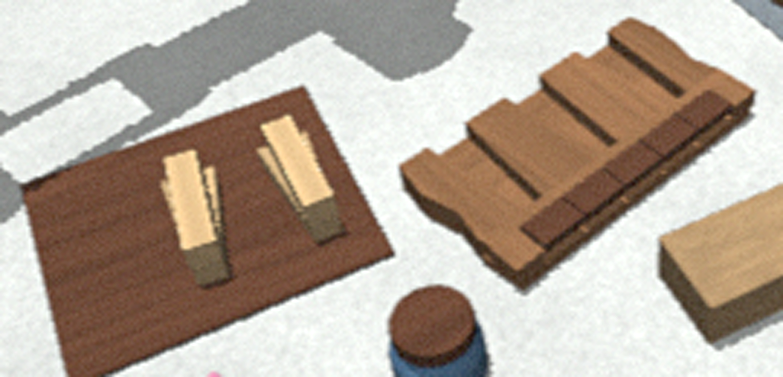

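Crops: both pale keys lie foot down, with the wide foot (butt) near the robot and toes pointing away. The top camera is well suited for measuring, so I'll use colour masks in both views.

```bash
cat >> h.py <<'E'
def comps(im,lo,hi,roi,amin=60,k=0):
    hsv=cv2.cvtColor(im['frame'],cv2.COLOR_BGR2HSV); m=cv2.inRange(hsv,np.array(lo),np.array(hi))
    x0,y0,x1,y1=roi; z=np.zeros_like(m); z[y0:y1,x0:x1]=m[y0:y1,x0:x1]
    if k: z=cv2.morphologyEx(z,cv2.MORPH_OPEN,np.ones((k,k),np.uint8))
    return [c for c in cv2.findContours(z,cv2.RETR_EXTERNAL,cv2.CHAIN_APPROX_NONE)[0] if cv2.contourArea(c)>amin]
def wrect(im,c,z):
    "world min-area rect of a contour on plane z: centre, long, short (mm), angle of long axis (deg)"
    P=np.array([ray(im,u,v,z)[:2] for u,v in c.reshape(-1,2)])*1000
    (cx,cy),(w,h),a=cv2.minAreaRect(P.astype(np.float32))
    if w<h: w,h,a=h,w,a+90
    return [round(cx,1),round(cy,1)],round(w,1),round(h,1),round((a+90)%180-90,1)
E
python3 - <<'E'
from h import *
for n,b in (('top',(350,220,445,310)),('scene',(70,205,200,310))):
    im=cam(n); 
    for c in comps(im,(12,60,120 if n=='top' else 130),(35,255,255),b,60): print(n,'key',wrect(im,c,.052),cv2.contourArea(c))
    for z,lo,hi,roi in ((.034,(0,80,20),(15,255,85),(240,185,350,260) if n=='top' else (200,180,335,280)),(.030,(5,90,30),(20,255,200),(240,185,350,260) if n=='top' else (200,180,335,280))):
        for c in comps(im,lo,hi,roi,100): 
            print(n,z,wrect(im,c,z),[np.round(1000*ray(im,*p,z)[:2]).tolist() for p in cv2.boxPoints(cv2.minAreaRect(c))])
t=cam('top')
# near corners of the slab picked in the crop
for (u,v) in ((28,95),(385,40),(415,235),(65,290)): print(np.round(ray(t,u/3.8+235,v/3.8+180,.03)*1000,1))
print('strip',[np.round(ray(t,u/3.8+235,v/3.8+180,.034)*1000,1).tolist() for u,v in ((62,92),(350,47),(354,80),(70,124))])
s=cam('scene')
print('mouth pts scene z.03',[np.round(ray(s,u/2.9+65,v/2.9+180,.03)*1000,1).tolist() for u,v in ((403,165),(432,150),(470,122),(503,100),(540,75),(572,53),(608,32),(632,18),(522,230),(707,93),(732,105),(545,247),(538,196),(614,143),(683,94))])
for n,p in(('mat',(168,254)),('board',(395,265))): print(n,ray(t,*p,.004))
E
```

```text
top key ([486.8, -354.7], 107.8, 26.2, -10.2) 268.0
top key ([495.2, -265.0], 107.0, 25.2, -2.1) 267.5
top 0.034 ([643.6, -23.6], 236.9, 31.0, -79.2) [[637.0, 96.0], [681.0, -137.0], [650.0, -142.0], [606.0, 90.0]]
top 0.03 ([583.0, -35.4], 294.2, 161.0, -79.1) [[634.0, 124.0], [691.0, -167.0], [531.0, -194.0], [476.0, 93.0]]
scene key ([487.6, -355.9], 108.7, 29.2, -10.5) 336.5
scene key ([497.3, -262.2], 108.6, 29.8, -3.4) 312.0
scene 0.034 ([658.8, -53.3], 321.2, 150.4, 77.0) [[550.0, -192.0], [623.0, 125.0], [768.0, 46.0], [692.0, -232.0]]
scene 0.03 ([755.6, -7.3], 108.5, 100.6, -36.0) [[684.0, -17.0], [741.0, 65.0], [823.0, -4.0], [770.0, -80.0]]
scene 0.03 ([594.5, -39.5], 304.4, 174.4, -79.2) [[536.0, -195.0], [436.0, 162.0], [657.0, 117.0], [712.0, -194.0]]
[633.3 119.7  30. ]
[ 686.  -166.1   30. ]
[ 528.4 -190.8   30. ]
[477.4  84.3  30. ]
strip [[635.7, 92.2, 34.0], [678.5, -137.7, 34.0], [651.5, -141.1, 34.0], [609.8, 84.9, 34.0]]
mouth pts scene z.03 [[536.3, -186.1, 30.0], [534.5, -157.1, 30.0], [522.7, -112.7, 30.0], [514.6, -73.8, 30.0], [504.7, -28.0, 30.0], [495.4, 13.8, 30.0], [489.1, 59.7, 30.0], [484.8, 91.4, 30.0], [658.2, -139.2, 30.0], [614.4, 85.2, 30.0], [640.2, 94.0, 30.0], [684.1, -133.2, 30.0], [633.9, -109.1, 30.0], [618.8, -21.5, 30.0], [602.8, 66.3, 30.0]]
mat [0.48018651 0.34275668 0.004     ]
board [ 0.46538514 -0.34763777  0.004     ]
```

```bash
cat >> h.py <<'E'
from scipy.spatial.transform import Rotation as Rn
O=np.array([.5815,-.0355]); TH=np.radians(10.8)
def S(x,y): c,s=np.cos(TH),np.sin(TH); return O+np.array([c*x-s*y,s*x+c*y])/1000
def slabxy(p): c,s=np.cos(TH),np.sin(TH); d=(np.array(p[:2])-O)*1000; return np.round([c*d[0]+s*d[1],-s*d[0]+c*d[1]],1)
def pose():
    s=manip.get_state(); q=s['ee_rot']; R=Rn.from_quat([q[1],q[2],q[3],q[0]]).as_matrix()
    return np.array(s['position']),np.arctan2(R[1,0],R[0,0])
def plan(*wps,start=None):
    "waypoints (x,y,z,phi deg) -> per-call rows, each call chained on the previous target"
    p,f=start if start else pose()
    for w in wps:
        t=np.array(w[:3]); g=np.radians(w[3]); d=t-p; df=(g-f+np.pi)%(2*np.pi)-np.pi
        n=max(np.linalg.norm(d)/.045,abs(df)/np.radians(8)); k=max(1,int(np.ceil(n/5)))
        for i in range(k):
            e=d/k; c,s=np.cos(f),np.sin(f); L=np.array([c*e[0]+s*e[1], s*e[0]-c*e[1], -e[2]])/.5
            print(np.round(L,4).tolist(),round(-df/k/np.pi,4),'rows',int(np.ceil(n/k))); f+=df/k
        p=t
    return p,f
E
python3 - <<'E'
from h import *
print(slabxy([.503,-.0505]))
plan((.496,-.2635,.12,-2.5),(.496,-.2635,.043,-2.5))
E
```

```text
[-79.9  -0. ]
[0.3651, -0.1481, 0.125] 0.0666 rows 5
[0.3264, -0.2207, 0.125] 0.0666 rows 5
[0.0, -0.0, 0.154] -0.0 rows 2
```

Request:
step_arm --moves '[0.365,-0.148,0.124,0.0666,-1,0.365,-0.148,0.124,0.0666,-1,0.365,-0.148,0.124,0.0666,-1,0.365,-0.148,0.124,0.0666,-1,0.365,-0.148,0.124,0.0666,-1]' --force 50

```text
clock: 0.8
position: [0.3553, -0.3945, 0.1815]
ee_rot: [-0.003, 0.996, 0.085, -0.0]
contact_force: [-0.6, -0.2, 0.8]
width: 0.0855
```

Request:
step_arm --moves '[0.326,-0.2207,0.124,0.0666,-0.4,0.326,-0.2207,0.124,0.0666,-0.4,0.326,-0.2207,0.124,0.0666,-0.4,0.326,-0.2207,0.124,0.0666,-0.4,0.326,-0.2207,0.124,0.0666,-0.4]'

```text
clock: 1.3
position: [0.4978, -0.2604, 0.1198]
ee_rot: [-0.001, 1.0, -0.02, -0.0]
contact_force: [-1.1, -0.2, 0.1]
width: 0.0596
```

```bash
python3 - <<'E'
from h import *
st(); print(np.degrees(pose()[1]))
plan((.496,-.2635,.043,-2.5))
im=cam('scene'); b=im['frame']; cv2.imwrite('pics/p5.png',cv2.resize(b[130:320,60:340],None,fx=2.8,fy=2.8))
print(slabxy(pose()[0]))
E
```

```text
{'clock': 1.3, 'qpos': [-0.6069, 0.3553, 1.7213, 0.0019, 1.067, 1.0029], 'position': [0.4978, -0.2604, 0.1198], 'ee_rot': [-0.0012, 0.9998, -0.0199, -0.0004], 'contact_force': [-1.0884, -0.2176, 0.0591], 'width': 0.0596}
-2.2861176883874887
[-0.0034, 0.0063, 0.1536] 0.0012 rows 2
[-124.7 -205.9]
```

View pics/p5.png

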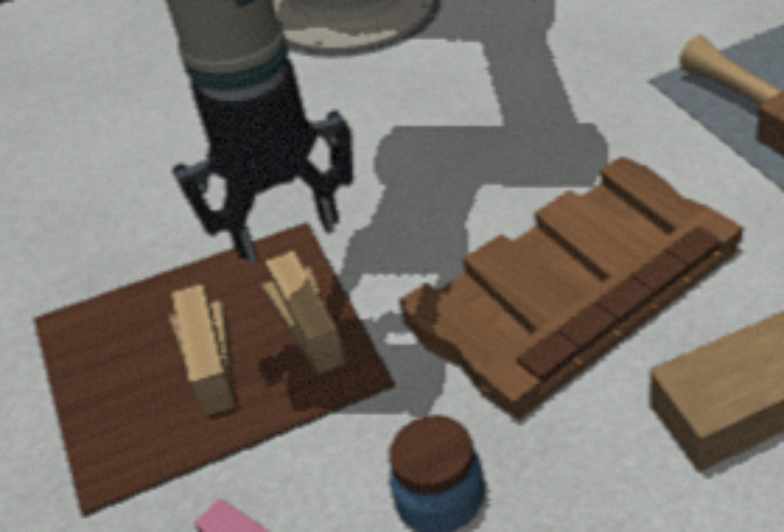

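The gripper is over key A (crop (300,310)). The jaws line up, and the pale key is the right one. Descend and close.

Request:
step_arm --moves '[-0.0034,0.0063,0.08,0.0012,-0.4,-0.0034,0.0063,0.153,0.0012,-0.4,-0.0034,0.0063,0.153,0.0012,-0.4,-0.0034,0.0063,0.153,0.0012,1,-0.0034,0.0063,0.153,0.0012,1]'

```text
clock: 1.85
position: [0.4949, -0.2685, 0.0468]
ee_rot: [0.001, 1.0, -0.024, 0.002]
contact_force: [-0.2, 0.7, 0.6]
width: 0.0314
```

Request:
step_arm --moves '[0,0,0,0,1,0,0,0,0,1,0,0,0,0,1]'

```text
clock: 2.15
position: [0.4953, -0.2683, 0.0472]
ee_rot: [0.002, 1.0, -0.024, 0.002]
contact_force: [-0.2, -2.0, 6.7]
width: 0.0248
```

```bash
python3 - <<'E'
from h import *
st(); print(np.degrees(pose()[1]))
A=10.8
w=lambda x,y,z,f=A:(*S(x,y),z,f)
p,f=pose()
plan((p[0],p[1],.12,-2.5),w(-95,0,.12),w(-78,0,.0515),w(-60,0,.0515))
E
```

```text
{'clock': 2.15, 'qpos': [-0.6195, 0.4358, 1.8087, -0.001, 0.8919, 0.9991], 'position': [0.4953, -0.2683, 0.0472], 'ee_rot': [0.0017, 0.9997, -0.0236, 0.0019], 'contact_force': [-0.244, -2.042, 6.7334], 'width': 0.0248}
-2.707196932556559
[0.0, -0.0, -0.1456] -0.0012 rows 2
[-0.0329, -0.429, -0.0] -0.0739 rows 5
[0.034, -0.0, 0.137] -0.0 rows 2
[0.036, 0.0, -0.0] -0.0 rows 1
```

Request:
step_arm --moves '[0,0,-0.05,0,1,0,0,-0.15,0,1,0,0,-0.15,0,1]'

```text
clock: 2.45
position: [0.4979, -0.2695, 0.1266]
ee_rot: [0.004, 1.0, -0.024, 0.006]
contact_force: [0.8, -0.9, -0.5]
width: 0.0249
```

Request:
step_arm --moves '[-0.033,-0.429,0,-0.074,1,-0.033,-0.429,0,-0.074,1,-0.033,-0.429,0,-0.074,1,-0.033,-0.429,0,-0.074,1,-0.033,-0.429,0,-0.074,1]'

```text
clock: 2.95
position: [0.4861, -0.0476, 0.12]
ee_rot: [-0.001, 0.996, 0.094, -0.0]
contact_force: [-1.6, -0.8, -0.9]
width: 0.0249
```

Request:
step_arm --moves '[0,0,0,0,1,0,0,0,0,1]'

```text
clock: 3.15
position: [0.4882, -0.0524, 0.1201]
ee_rot: [0.001, 0.996, 0.093, 0.001]
contact_force: [0.3, -1.0, -1.1]
width: 0.025
```

```bash
python3 - <<'E'
from h import *
st(); p,f=pose(); print(np.degrees(f),slabxy(p))
im=cam('scene'); b=im['frame']; cv2.imwrite('pics/p6.png',cv2.resize(b[100:290,140:420],None,fx=2.8,fy=2.8))
im=cam('top'); b=im['frame']; cv2.imwrite('pics/p7.png',cv2.resize(b[170:290,220:360],None,fx=5,fy=5))
print('TCP px',proj(im,p))
E
```

```text
{'clock': 3.15, 'qpos': [-0.2479, 0.2585, 1.8727, -0.0012, 1.0089, 1.1373], 'position': [0.4882, -0.0524, 0.1201], 'ee_rot': [0.0007, 0.9957, 0.093, 0.0005], 'contact_force': [0.3202, -0.9769, -1.0633], 'width': 0.025}
10.66775471601239 [-94.8   0.9]
TCP px [298.84747449 250.45669127]
```

View pics/p6.png

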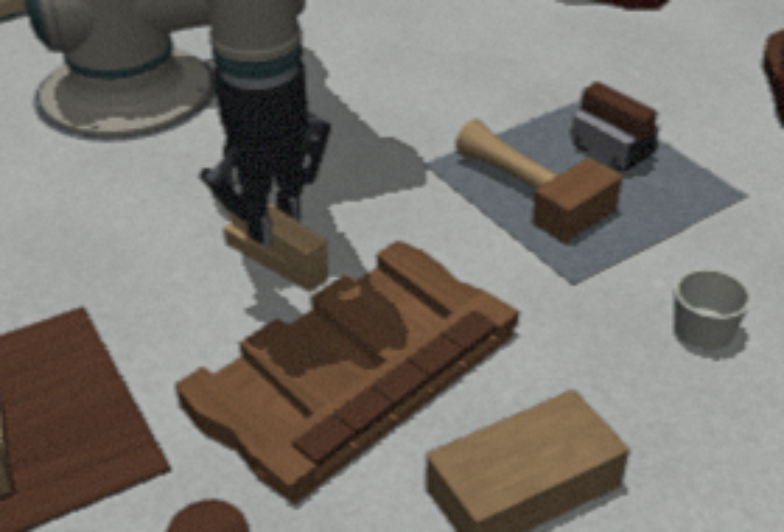

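The key is held level, toe forward, in front of the middle groove (crop (320,270)). Lower it into the mouth.

Request:
step_arm --moves '[0.034,0.002,0.05,0,1,0.034,0.002,0.1,0,1,0.034,0.002,0.131,0,1,0.034,0.002,0.131,0,1,0.034,0.002,0.131,0,1]'

```text
clock: 3.75
position: [0.5048, -0.051, 0.054]
ee_rot: [0.0, 0.996, 0.091, -0.0]
contact_force: [-0.7, -0.3, 0.1]
width: 0.0248
```

```bash
python3 - <<'E'
from h import *
st(); p,f=pose(); print(np.degrees(f),slabxy(p))
im=cam('scene'); b=im['frame']; cv2.imwrite('pics/p8.png',cv2.resize(b[140:280,180:360],None,fx=4,fy=4,interpolation=cv2.INTER_CUBIC))
E
```

```text
{'clock': 3.75, 'qpos': [-0.2377, 0.363, 1.9204, -0.0004, 0.8586, 1.1503], 'position': [0.5048, -0.051, 0.054], 'ee_rot': [0.0001, 0.9958, 0.0914, -0.0002], 'contact_force': [-0.6777, -0.2691, 0.1421], 'width': 0.0248}
10.490372363412394 [-78.3  -0.9]
```

View pics/p8.png

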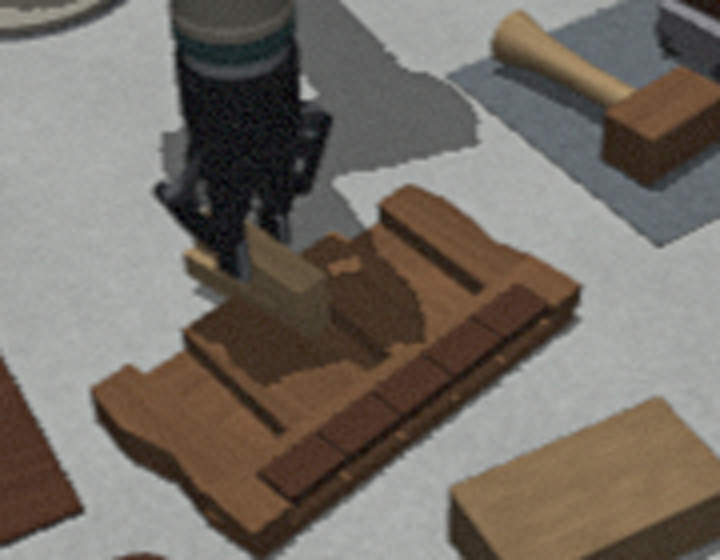

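The toe is in the middle groove (crop (310,300)) with no contact force. Slide it inward.

Request:
step_arm --moves '[0.012,-0.001,0.001,0,1,0.022,-0.0015,0.001,0,1,0.032,-0.0018,0.002,0,1,0.032,-0.0018,0.002,0,1]'

```text
clock: 4.2
position: [0.5214, -0.0458, 0.0535]
ee_rot: [0.0, 0.996, 0.093, 0.001]
contact_force: [-0.4, 0.6, -0.4]
width: 0.0253
```

```bash
python3 - <<'E'
from h import *
st(); p,f=pose(); print(np.degrees(f),slabxy(p))
E
```

```text
{'clock': 4.2, 'qpos': [-0.2205, 0.3819, 1.8876, -0.0, 0.8705, 1.1648], 'position': [0.5214, -0.0458, 0.0535], 'ee_rot': [0.0003, 0.9957, 0.0926, 0.0008], 'contact_force': [-0.4218, 0.5524, -0.4199], 'width': 0.0253}
10.628942321773106 [-60.9   1.2]
```

Request:
step_arm --moves '[0,0,0.001,0,-0.4,0,0,0.001,0,-0.4,0,0,0.001,0,-0.4,0,0,-0.09,0,-0.4,0,0,-0.15,0,-0.4]'

```text
clock: 4.7
position: [0.5202, -0.0459, 0.1296]
ee_rot: [0.0, 0.996, 0.092, 0.0]
contact_force: [0.9, -0.0, 0.4]
width: 0.0597
```

```bash
python3 - <<'E'
from h import *
st(); p,f=pose()
plan((p[0],p[1],.13,10.6),(.4872,-.3555,.13,-10.4),(.4872,-.3555,.047,-10.4))
im=cam('top')
for c in comps(im,(12,60,120),(35,255,255),(350,220,445,310),60): print('top key',wrect(im,c,.052))
E
```

```text
{'clock': 4.7, 'qpos': [-0.2211, 0.2912, 1.7944, -0.0002, 1.0559, 1.1647], 'position': [0.5202, -0.0459, 0.1296], 'ee_rot': [0.0001, 0.9957, 0.0924, 0.0], 'contact_force': [0.9219, -0.0225, 0.3942], 'width': 0.0597}
[0.0, 0.0, -0.0008] 0.0 rows 1
[-0.0894, 0.2983, -0.0] 0.0583 rows 4
[-0.0336, 0.3096, -0.0] 0.0583 rows 4
[0.0, -0.0, 0.166] -0.0 rows 2
top key ([486.6, -354.4], 108.4, 25.7, -10.2)
```

Request:
step_arm --moves '[-0.0894,0.2983,0,0.0583,-0.4,-0.0894,0.2983,0,0.0583,-0.4,-0.0894,0.2983,0,0.0583,-0.4,-0.0894,0.2983,0,0.0583,-0.4,-0.0894,0.2983,0,0.0583,-0.4]'

```text
clock: 5.25
position: [0.5032, -0.2019, 0.1281]
ee_rot: [-0.0, 1.0, -0.001, -0.0]
contact_force: [0.9, -0.0, -1.5]
width: 0.06
```

Request:
step_arm --moves '[-0.0336,0.3096,0,0.0583,-0.4,-0.0336,0.3096,0,0.0583,-0.4,-0.0336,0.3096,0,0.0583,-0.4,-0.0336,0.3096,0,0.0583,-0.4,-0.0336,0.3096,0,0.0583,-0.4]'

```text
clock: 5.75
position: [0.4872, -0.3549, 0.1278]
ee_rot: [-0.001, 0.996, -0.091, -0.0]
contact_force: [0.6, 1.0, 0.5]
width: 0.0597
```

Request:
step_arm --moves '[0,0,0.09,0,-0.4,0,0,0.166,0,-0.4,0,0,0.166,0,-0.4,0,0,0.166,0,1,0,0,0.166,0,1]'

```text
clock: 6.25
position: [0.4887, -0.3553, 0.0474]
ee_rot: [0.001, 0.996, -0.09, 0.001]
contact_force: [0.7, -0.7, 1.0]
width: 0.0317
```

Request:
step_arm --moves '[0,0,0,0,1,0,0,0,0,1,0,0,0,0,1]'

```text
clock: 6.55
position: [0.4886, -0.3559, 0.0478]
ee_rot: [0.001, 0.996, -0.091, 0.002]
contact_force: [1.3, 2.5, 6.9]
width: 0.0246
```

```bash
python3 - <<'E'
from h import *
st(); p,f=pose(); print(np.degrees(f))
A=10.8
w=lambda x,y,z,f=A:(*S(x,y),z,f)
plan((p[0],p[1],.13,np.degrees(f)),w(-105,-90,.13),w(-78,-90,p[2]+.0075),w(-60,-90,p[2]+.0065))
E
```

```text
{'clock': 6.55, 'qpos': [-0.7452, 0.4844, 1.7128, 0.0014, 0.9402, 1.0062], 'position': [0.4886, -0.3559, 0.0478], 'ee_rot': [0.0008, 0.9959, -0.0906, 0.002], 'contact_force': [1.2647, 2.461, 6.9342], 'width': 0.0246}
-10.398947070109918
[0.0, -0.0, -0.1645] -0.0 rows 2
[-0.0637, -0.4201, -0.0] -0.1178 rows 5
[0.054, 0.0, 0.1495] -0.0 rows 2
[0.036, -0.0, 0.002] -0.0 rows 1
```

Request:
step_arm --moves '[0,0,-0.06,0,1,0,0,-0.1645,0,1,0,0,-0.1645,0,1]'

```text
clock: 6.85
position: [0.4905, -0.3587, 0.1348]
ee_rot: [0.004, 0.996, -0.091, 0.006]
contact_force: [1.7, -0.6, -1.2]
width: 0.025
```

Request:
step_arm --moves '[-0.0637,-0.42,0,-0.1178,1,-0.0637,-0.42,0,-0.1178,1,-0.0637,-0.42,0,-0.1178,1,-0.0637,-0.42,0,-0.1178,1,-0.0637,-0.42,0,-0.1178,1]'

```text
clock: 7.35
position: [0.4922, -0.1385, 0.1277]
ee_rot: [-0.001, 0.995, 0.096, -0.0]
contact_force: [-0.7, -0.5, -1.5]
width: 0.0251
```

Request:
step_arm --moves '[0,0,0,0,1,0,0,0,0,1]'

```text
clock: 7.55
position: [0.4942, -0.1442, 0.1279]
ee_rot: [0.001, 0.996, 0.095, 0.001]
contact_force: [-0.1, 0.1, -0.6]
width: 0.0247
```

```bash
python3 - <<'E'
from h import *
st(); p,f=pose(); print(np.degrees(f),slabxy(p))
A=10.8
w=lambda x,y,z,f=A:(*S(x,y),z,f)
plan(w(-78,-90,.055),w(-60,-90,.054))
im=cam('scene'); b=im['frame']; cv2.imwrite('pics/p9.png',cv2.resize(b[140:280,150:360],None,fx=3.7,fy=3.7,interpolation=cv2.INTER_CUBIC))
E
```

```text
{'clock': 7.55, 'qpos': [-0.4183, 0.2821, 1.8133, -0.0012, 1.0443, 0.9637], 'position': [0.4942, -0.1442, 0.1279], 'ee_rot': [0.0009, 0.9955, 0.0945, 0.0006], 'contact_force': [-0.1162, 0.146, -0.6112], 'width': 0.0247}
10.849236719903837 [-106.1  -90.4]
[0.0562, -0.0008, 0.1459] 0.0003 rows 2
[0.036, -0.0, 0.002] -0.0 rows 1
```

View pics/p9.png

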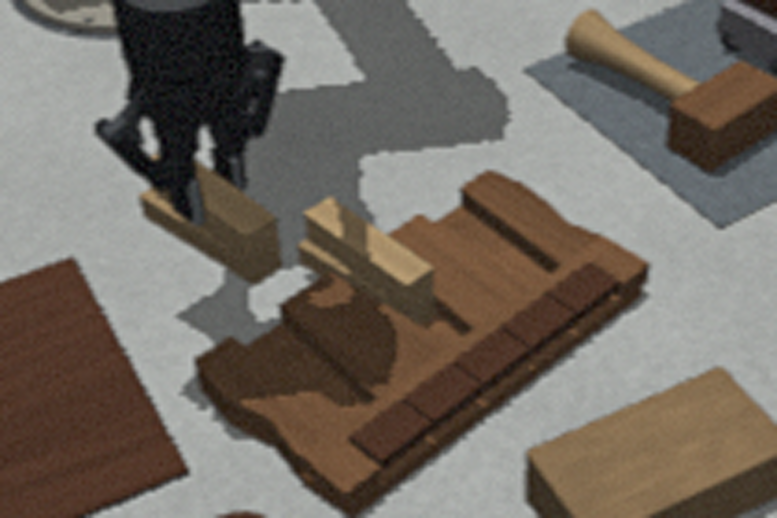

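Key A sits level in the middle groove (crop (370,260)), and key B hangs in front of groove0 (crop (220,220)). Insert B.

Request:
step_arm --moves '[0.056,-0.001,0.05,0,1,0.056,-0.001,0.1,0,1,0.056,-0.001,0.146,0,1,0.056,-0.001,0.146,0,1,0.056,-0.001,0.146,0,1]'

```text
clock: 8.1
position: [0.5212, -0.1392, 0.0541]
ee_rot: [0.0, 0.996, 0.093, -0.0]
contact_force: [0.0, 0.4, -1.0]
width: 0.0247
```

Request:
step_arm --moves '[0.012,0,0.001,0,1,0.022,0,0.001,0,1,0.034,0,0.002,0,1,0.034,0,0.002,0,1]'

```text
clock: 8.5
position: [0.5392, -0.1344, 0.0538]
ee_rot: [0.0, 0.996, 0.094, 0.001]
contact_force: [-0.1, 0.7, -1.1]
width: 0.0251
```

```bash
python3 - <<'E'
from h import *
st(); p,f=pose(); print(np.degrees(f),slabxy(p))
E
```

```text
{'clock': 8.5, 'qpos': [-0.3695, 0.4199, 1.8162, 0.0, 0.9036, 1.0121], 'position': [0.5392, -0.1344, 0.0538], 'ee_rot': [0.0004, 0.9955, 0.0945, 0.0008], 'contact_force': [-0.0703, 0.6961, -1.0711], 'width': 0.0251}
10.842123689266742 [-60.1 -89.2]
```

Request:
step_arm --moves '[0,0,0.001,0,-0.4,0,0,0.001,0,-0.4,0,0,0.001,0,-0.4,0,0,-0.09,0,-0.4,0,0,-0.18,0,-0.4]'

```text
clock: 9.0
position: [0.5365, -0.1338, 0.1433]
ee_rot: [-0.001, 0.996, 0.094, -0.002]
contact_force: [0.6, -0.4, -0.1]
width: 0.06
```

```bash
python3 - <<'E'
from h import *
st()
for n,roi in(('top',(122,205,216,300)),('scene',(290,125,406,200))):
    im=cam(n); b=im['frame']; x0,y0,x1,y1=roi
    cv2.imwrite(f'pics/m_{n}.png',cv2.convertScaleAbs(cv2.resize(b[y0:y1,x0:x1],None,fx=6,fy=6,interpolation=cv2.INTER_CUBIC),alpha=1.4))
    for c in comps(im,(5,110,60),(16,255,190),roi,60,3): print(n,'head?',wrect(im,c,.051),cv2.contourArea(c))
    for c in comps(im,(12,60,110),(35,170,255),roi,40): print(n,'handle?',wrect(im,c,.033),cv2.contourArea(c))
    for c in comps(im,(0,60,10),(12,255,75),roi,40): print(n,'block?',wrect(im,c,.076),cv2.contourArea(c))
    for c in comps(im,(85,15,50),(130,130,140),roi,600): print(n,'mat?',wrect(im,c,.003),cv2.contourArea(c))
E
```

```text
{'clock': 9.0, 'qpos': [-0.3702, 0.3216, 1.7073, -0.0001, 1.1168, 1.0119], 'position': [0.5365, -0.1338, 0.1433], 'ee_rot': [-0.0009, 0.9955, 0.0942, -0.0018], 'contact_force': [0.561, -0.3729, -0.0589], 'width': 0.06}
top head? ([529.5, 288.7], 87.5, 49.0, -82.1) 429.5
top handle? ([437.7, 274.0], 137.3, 29.6, 3.5) 266.0
top block? ([460.0, 405.2], 91.6, 31.6, 7.6) 271.0
top mat? ([482.3, 344.7], 256.3, 256.0, -90.0) 5375.0
scene head? ([534.4, 287.1], 90.2, 50.4, -83.4) 260.5
scene head? ([438.1, 435.7], 86.9, 24.2, 7.4) 73.0
scene handle? ([442.7, 297.3], 186.1, 87.0, 8.2) 398.0
scene block? ([483.2, 379.6], 97.8, 59.4, 20.5) 147.0
scene mat? ([483.8, 344.5], 259.3, 258.0, 90.0) 1885.5
```

View pics/m_top.png

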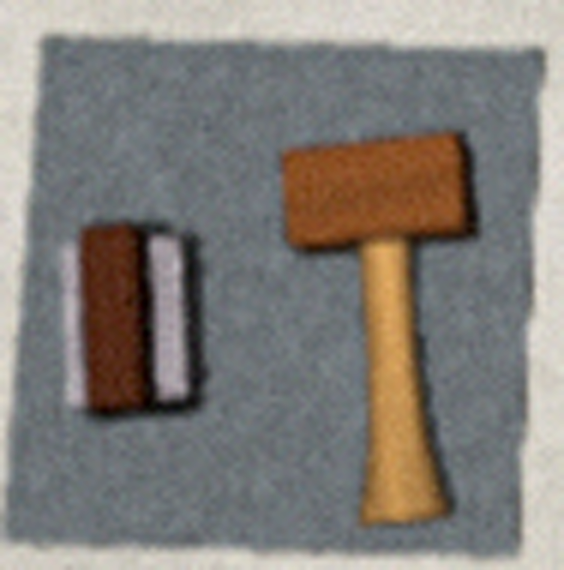

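Mat crop: the mallet has its head at (380,190) and its handle toward the robot. The roller stands at (115,320), long axis along x. Scene and top agree on the head to within 5 mm. Grip point is about (0.4795, 0.281).

```bash
python3 - <<'E'
from h import *
plan((.4795,.281,.13,7.5),(.4795,.281,.027,7.5))
E
```

```text
[0.0171, -0.421, 0.0198] 0.0092 rows 5
[0.0049, -0.4213, 0.0198] 0.0092 rows 5
[0.0, 0.0, 0.206] -0.0 rows 3
```

Request:
step_arm --moves '[0.0171,-0.421,0,0.0092,-0.4,0.0171,-0.421,0.01,0.0092,-0.4,0.0171,-0.421,0.0198,0.0092,-0.4,0.0171,-0.421,0.0198,0.0092,-0.4,0.0171,-0.421,0.0198,0.0092,-0.4]'

```text
clock: 9.6
position: [0.5043, 0.0783, 0.1329]
ee_rot: [-0.001, 0.997, 0.082, -0.001]
contact_force: [-1.1, -0.4, 0.7]
width: 0.0596
```

Request:
step_arm --moves '[0.0049,-0.4213,0.0198,0.0092,-0.4,0.0049,-0.4213,0.0198,0.0092,-0.4,0.0049,-0.4213,0.0198,0.0092,-0.4,0.0049,-0.4213,0.0198,0.0092,-0.4,0.0049,-0.4213,0.0198,0.0092,-0.4]'

```text
clock: 10.1
position: [0.4748, 0.2864, 0.1232]
ee_rot: [-0.001, 0.998, 0.067, 0.0]
contact_force: [0.9, -0.6, 0.2]
width: 0.0598
```

Request:
step_arm --moves '[0,0,0,0,-0.4,0,0,0,0,-0.4]'

```text
clock: 10.3
position: [0.4756, 0.2812, 0.1234]
ee_rot: [0.001, 0.998, 0.065, -0.0]
contact_force: [-0.4, -0.7, -0.2]
width: 0.0599
```

```bash
python3 - <<'E'
from h import *
st(); print(np.degrees(pose()[1])); plan((.4795,.281,.027,7.5))
im=cam('scene')
for c in comps(im,(5,110,60),(16,255,190),(290,125,406,200),100,3): print('head?',wrect(im,c,.051),cv2.contourArea(c))
E
```

```text
{'clock': 10.3, 'qpos': [0.4088, 0.3389, 1.7374, -0.0015, 1.0663, 1.8492], 'position': [0.4756, 0.2812, 0.1234], 'ee_rot': [0.0008, 0.9979, 0.0655, -0.0002], 'contact_force': [-0.355, -0.7108, -0.2013], 'width': 0.0599}
7.50821382783497
[0.0076, 0.0013, 0.1928] 0.0 rows 3
```

Request:
step_arm --moves '[0.0076,0.0013,0.09,0,-0.4,0.0076,0.0013,0.193,0,-0.4,0.0076,0.0013,0.193,0,-0.4,0.0076,0.0013,0.193,0,1,0.0076,0.0013,0.193,0,1]' --force 110

```text
clock: 10.85
position: [0.4814, 0.2822, 0.0293]
ee_rot: [-0.001, 0.998, 0.065, 0.002]
contact_force: [0.0, -0.3, 0.2]
width: 0.0317
```

Request:
step_arm --moves '[0,0,0,0,1,0,0,0,0,1,0,0,0,0,1,0,0,0,0,1]'

```text
clock: 11.25
position: [0.4814, 0.2828, 0.0301]
ee_rot: [-0.001, 0.998, 0.066, 0.003]
contact_force: [1.2, -3.2, 6.7]
width: 0.0231
```

```bash
python3 - <<'E'
from h import *
st(); p,f=pose(); print(np.degrees(f))
# strike pose for key at slab y=0: head middle at y=0, grip 52 mm to -y; head face 45 ahead
w=lambda x,y,z:(*S(x,y),z,100.8)
plan((p[0],p[1],.15,7.5),(.40,.15,.15,60),w(-200,-52,.10),w(-200,-52,.043))
E
```

```text
{'clock': 11.25, 'qpos': [0.4069, 0.4518, 1.8378, -0.0011, 0.8465, 1.8472], 'position': [0.4814, 0.2828, 0.0301], 'ee_rot': [-0.0005, 0.9978, 0.0656, 0.0028], 'contact_force': [1.1883, -3.2323, 6.7047], 'width': 0.0231}
7.520791401965478
[0.0, 0.0, -0.2398] 0.0001 rows 3
[-0.0981, 0.121, -0.0] -0.1458 rows 4
[-0.1415, 0.0651, -0.0] -0.1458 rows 4
[-0.2399, 0.1325, 0.05] -0.1133 rows 4
[-0.2711, 0.0406, 0.05] -0.1133 rows 4
[0.0, 0.0, 0.114] -0.0 rows 2
```

Request:
step_arm --moves '[0,0,-0.08,0,1,0,0,-0.16,0,1,0,0,-0.24,0,1,0,0,-0.24,0,1]'

```text
clock: 11.65
position: [0.483, 0.2841, 0.1539]
ee_rot: [-0.002, 0.998, 0.066, 0.006]
contact_force: [2.6, 1.3, -3.2]
width: 0.0231
```

Request:
step_arm --moves '[-0.098,0.121,0,-0.1458,1,-0.098,0.121,0,-0.1458,1,-0.098,0.121,0,-0.1458,1,-0.098,0.121,0,-0.1458,1,-0.098,0.121,0,-0.1458,1]'

```text
clock: 12.15
position: [0.4386, 0.216, 0.147]
ee_rot: [-0.0, 0.957, 0.289, 0.0]
contact_force: [-0.1, -0.4, -4.0]
width: 0.0226
```

Request:
step_arm --moves '[-0.1415,0.065,0,-0.1458,1,-0.1415,0.065,0,-0.1458,1,-0.1415,0.065,0,-0.1458,1,-0.1415,0.065,0,-0.1458,1,-0.1415,0.065,0,-0.1458,1]'

```text
clock: 12.65
position: [0.3989, 0.1501, 0.1474]
ee_rot: [0.0, 0.867, 0.498, 0.001]
contact_force: [0.1, -0.5, -3.1]
width: 0.0229
```

Request:
step_arm --moves '[-0.24,0.1325,0.03,-0.1133,1,-0.24,0.1325,0.03,-0.1133,1,-0.24,0.1325,0.03,-0.1133,1,-0.24,0.1325,0.03,-0.1133,1,-0.24,0.1325,0.03,-0.1133,1]'

```text
clock: 13.15
position: [0.3963, 0.0113, 0.1321]
ee_rot: [0.0, 0.766, 0.643, 0.0]
contact_force: [-0.2, 0.2, -2.6]
width: 0.0231
```

Request:
step_arm --moves '[-0.271,0.0406,0,-0.1133,1,-0.271,0.0406,0,-0.1133,1,-0.271,0.0406,0,-0.1133,1,-0.271,0.0406,0,-0.1133,1,-0.271,0.0406,0,-0.1133,1]'

```text
clock: 13.65
position: [0.394, -0.1252, 0.1324]
ee_rot: [0.001, 0.639, 0.769, 0.0]
contact_force: [-0.3, 0.4, -3.9]
width: 0.0231
```

```bash
python3 - <<'E'
from h import *
st(); p,f=pose(); print(np.degrees(f),slabxy(p))
w=lambda x,y,z:(*S(x,y),z,100.8)
plan(w(-200,-52,.041))
im=cam('scene'); cv2.imwrite('pics/p12.png',cv2.resize(im['frame'][100:290,130:370],None,fx=3.3,fy=3.15))
im=cam('top'); 
print('slab')
for c in comps(im,(0,80,20),(15,255,85),(240,185,350,260),100): print(wrect(im,c,.034))
for c in comps(im,(14,60,120),(35,255,255),(240,185,350,290),60): print('keys',wrect(im,c,.058),slabxy(np.array(wrect(im,c,.058)[0])/1000))
E
```

```text
{'clock': 13.65, 'qpos': [-0.4767, 0.1353, 2.0047, 0.0005, 1.0003, -0.6607], 'position': [0.394, -0.1252, 0.1324], 'ee_rot': [0.0006, 0.6393, 0.769, 0.0003], 'contact_force': [-0.2594, 0.3741, -3.9117], 'width': 0.0231}
100.5235105535539 [-201.  -53.]
[0.002, 0.002, 0.1828] -0.0015 rows 3
slab
([643.8, -23.9], 236.7, 31.1, -79.2)
keys ([520.6, -43.9], 113.0, 32.5, 1.3) [-61.4   3.2]
keys ([539.5, -135.1], 107.1, 28.0, 14.4) [-59.9 -90. ]
```

View pics/p12.png

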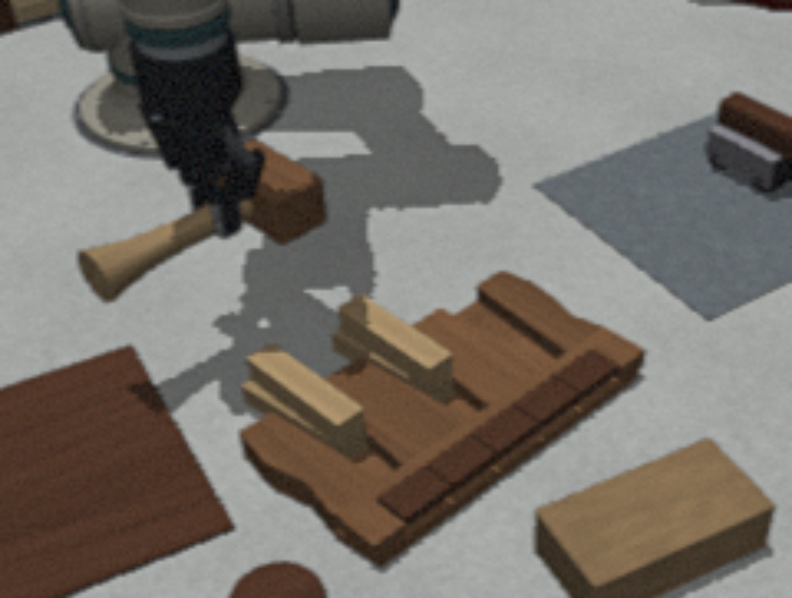

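Both keys are started and level (crop (400,330) and (305,400)), and the mallet is level in the hand, head toward +y. Lower and tap gently.

Request:
step_arm --moves '[0.002,0.002,0.09,-0.0015,1,0.002,0.002,0.183,-0.0015,1,0.002,0.03,0.183,-0.0015,1,0.002,0.062,0.183,-0.0015,1,0.002,0.062,0.183,-0.0015,1]'

```text
clock: 14.25
position: [0.4295, -0.1183, 0.0431]
ee_rot: [0.005, 0.635, 0.772, 0.002]
contact_force: [1.2, 0.1, -3.1]
width: 0.0227
```

Request:
step_arm --moves '[0,0.03,0,0,1,0,0.06,0,0,1,0,0,0,0,1,0,0,0,0,1]'

```text
clock: 14.65
position: [0.4206, -0.1167, 0.041]
ee_rot: [-0.002, 0.636, 0.772, -0.001]
contact_force: [-0.4, 0.1, -3.6]
width: 0.0227
```

```bash
cat >> h.py <<'E'
def keys():
    im=cam('top'); 
    for c in comps(im,(14,60,120),(35,255,255),(240,185,350,290),60):
        r=wrect(im,c,.058); print('key',r,slabxy(np.array(r[0])/1000))
def where():
    st(); p,f=pose(); print('phi',np.degrees(f).round(2),'slab',slabxy(p))
E
python3 - <<'E'
from h import *
where(); keys()
E
```

```text
{'clock': 14.65, 'qpos': [-0.4299, 0.3, 2.0816, -0.0007, 0.7641, -0.6223], 'position': [0.4206, -0.1167, 0.041], 'ee_rot': [-0.0019, 0.6357, 0.7719, -0.0008], 'contact_force': [-0.4226, 0.1287, -3.5908], 'width': 0.0227}
phi 101.06 slab [-173.3  -49.6]
key ([547.1, -133.0], 92.6, 27.5, 14.0) [-52.1 -89.3]
key ([544.7, -42.6], 113.6, 33.6, 3.7) [-37.5  -0.1]
```

Request:
step_arm --moves '[0,0.05,0,0,1,0,0.092,0,0,1,0,0.03,0,0,1,0,0.03,0,0,1]'

```text
clock: 15.1
position: [0.4348, -0.1139, 0.0405]
ee_rot: [-0.002, 0.636, 0.772, -0.001]
contact_force: [-1.7, 0.7, -3.8]
width: 0.0228
```

```bash
python3 - <<'E'
from h import *
where(); keys()
E
```

```text
{'clock': 15.1, 'qpos': [-0.4107, 0.3164, 2.0546, -0.0008, 0.7757, -0.6028], 'position': [0.4348, -0.1139, 0.0405], 'ee_rot': [-0.0024, 0.6358, 0.7718, -0.001], 'contact_force': [-1.6802, 0.7181, -3.8495], 'width': 0.0228}
phi 101.04 slab [-158.8  -49.5]
key ([557.1, -130.2], 75.1, 25.9, 14.4) [-41.7 -88.5]
key ([550.9, -40.3], 113.1, 32.5, 5.4) [-31.   1.]
```

Request:
step_arm --moves '[0,-0.02,0,0,1,0,0.07,0,0,1,0,0.072,0,0,1,0,0,0,0,1,0,0,0,0,1]'

```text
clock: 15.65
position: [0.4326, -0.1136, 0.0401]
ee_rot: [-0.003, 0.636, 0.772, -0.001]
contact_force: [-0.7, 1.7, -4.1]
width: 0.023
```

```bash
python3 - <<'E'
from h import *
where(); keys()
E
```

```text
{'clock': 15.65, 'qpos': [-0.412, 0.3156, 2.0579, -0.0011, 0.7756, -0.6038], 'position': [0.4326, -0.1136, 0.0401], 'ee_rot': [-0.0035, 0.6359, 0.7718, -0.0014], 'contact_force': [-0.6633, 1.743, -4.0932], 'width': 0.023}
phi 101.03 slab [-160.9  -48.9]
key ([562.0, -131.5], 92.4, 26.6, 14.4) [-37.1 -90.6]
key ([552.4, -40.2], 110.5, 32.0, 5.0) [-29.5   0.8]
```

Request:
step_arm --moves '[0,-0.03,0,0,1,-0.08,-0.03,0,0,1,-0.183,-0.03,0,0,1,-0.183,-0.01,0,0,1,-0.183,0,0,0,1]'

```text
clock: 16.2
position: [0.4566, -0.2066, 0.0412]
ee_rot: [0.001, 0.637, 0.771, 0.0]
contact_force: [-0.0, -0.1, -3.6]
width: 0.0225
```

```bash
python3 - <<'E'
from h import *
where(); keys()
im=cam('top'); cv2.imwrite('pics/p13.png',cv2.resize(im['frame'][170:300,220:360],None,fx=4.6,fy=4.6,interpolation=cv2.INTER_CUBIC))
E
```

```text
{'clock': 16.2, 'qpos': [-0.564, 0.3722, 1.9503, 0.0001, 0.8164, -0.7543], 'position': [0.4566, -0.2066, 0.0412], 'ee_rot': [0.0013, 0.6368, 0.7711, 0.0002], 'contact_force': [-0.0438, -0.1362, -3.6239], 'width': 0.0225}
phi 100.9 slab [-154.8 -144.7]
key ([567.3, -129.9], 81.1, 24.5, 11.9) [-31.6 -90.1]
key ([550.9, -39.7], 113.1, 41.6, 12.6) [-30.8   1.6]
```

View pics/p13.png

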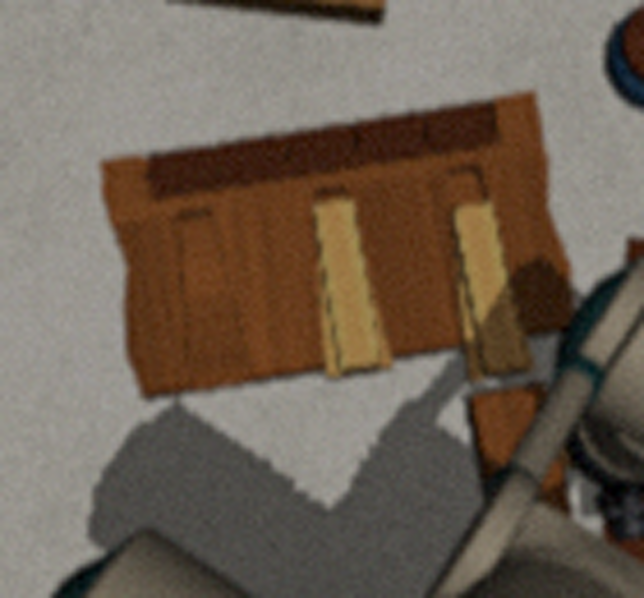

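Key A is nearly home (crop (350,290)). Key B (490,290) has about 12 mm to go, with the mallet head (520,430) right behind it. Tap B.

Request:
step_arm --moves '[0,-0.02,0,0,1,0,0.03,0,0,1,0,0.06,0,0,1,0,0,0,0,1,0,0,0,0,1]'

```text
clock: 16.8
position: [0.4509, -0.2025, 0.0401]
ee_rot: [-0.003, 0.635, 0.772, -0.001]
contact_force: [-0.3, -0.2, -3.9]
width: 0.0229
```

Request:
step_arm --moves '[0,-0.02,0,0,1,0,0.06,0,0,1,0,0.07,0,0,1,0,0,0,0,1,0,0,0,0,1]'

```text
clock: 17.3
position: [0.4508, -0.2032, 0.0401]
ee_rot: [-0.003, 0.635, 0.772, -0.001]
contact_force: [-1.3, 1.0, -3.4]
width: 0.0226
```

```bash
python3 - <<'E'
from h import *
where(); keys()
E
```

```text
{'clock': 17.3, 'qpos': [-0.5635, 0.3697, 1.9592, -0.0015, 0.819, -0.756], 'position': [0.4508, -0.2032, 0.0401], 'ee_rot': [-0.003, 0.6355, 0.7721, -0.0009], 'contact_force': [-1.2709, 0.987, -3.3816], 'width': 0.0226}
phi 101.09 slab [-159.8 -140.2]
key ([550.9, -39.7], 113.1, 41.6, 12.6) [-30.8   1.6]
key ([577.5, -129.5], 95.7, 27.0, 11.2) [-21.5 -91.6]
```

Request:
step_arm --moves '[0,-0.03,0,0,1,0,0.07,0,0,1,0,0.08,0,0,1,0,-0.02,0,0,1,0,-0.02,0,0,1]'

```text
clock: 17.85
position: [0.4381, -0.2044, 0.0395]
ee_rot: [-0.005, 0.636, 0.772, -0.001]
contact_force: [-0.9, 1.8, -4.4]
width: 0.0227
```

```bash
python3 - <<'E'
from h import *
where(); keys()
E
```

```text
{'clock': 17.85, 'qpos': [-0.5793, 0.3596, 1.98, -0.0024, 0.8126, -0.7707], 'position': [0.4381, -0.2044, 0.0395], 'ee_rot': [-0.0052, 0.6357, 0.7719, -0.0014], 'contact_force': [-0.929, 1.8472, -4.3987], 'width': 0.0227}
phi 101.06 slab [-172.5 -139.1]
key ([551.7, -40.5], 112.2, 41.2, 11.0) [-30.2   0.7]
key ([571.8, -130.5], 108.4, 26.4, 11.1) [-27.3 -91.5]
```

Request:
step_arm --moves '[0,0,0,0,1,0,0.1,0,0,1,0,0.11,0,0,1,0,0,0,0,1,0,0,0,0,1]'

```text
clock: 18.4
position: [0.4403, -0.2051, 0.0398]
ee_rot: [-0.004, 0.636, 0.772, -0.001]
contact_force: [-0.8, 0.5, -4.1]
width: 0.0227
```

Request:
step_arm --moves '[0.09,0,0,0,1,0.18,0,0,0,1,0.18,0,0,0,1,0.18,0,0,0,1]'

```text
clock: 18.8
position: [0.4294, -0.1176, 0.0413]
ee_rot: [0.001, 0.635, 0.773, 0.0]
contact_force: [0.7, -0.2, -3.3]
width: 0.0226
```

Request:
step_arm --moves '[0,0,0,0,1,0,0.1,0,0,1,0,0.11,0,0,1,0,0,0,0,1,0,0,0,0,1]'

```text
clock: 19.3
position: [0.4218, -0.1177, 0.0394]
ee_rot: [-0.005, 0.636, 0.771, -0.002]
contact_force: [-0.4, 1.7, -4.5]
width: 0.0229
```

Request:
step_arm --moves '[0,0,0,0,1,0,0.1,0,0,1,0,0.11,0,0,1,0,0,0,0,1,0,-0.03,0,0,1]'

```text
clock: 19.8
position: [0.4113, -0.1213, 0.0402]
ee_rot: [-0.002, 0.636, 0.772, -0.001]
contact_force: [-1.2, 0.5, -3.9]
width: 0.0227
```

```bash
python3 - <<'E'
from h import *
where(); keys()
E
```

```text
{'clock': 19.8, 'qpos': [-0.4487, 0.2921, 2.0989, -0.001, 0.7539, -0.6409], 'position': [0.4113, -0.1213, 0.0402], 'ee_rot': [-0.0015, 0.6357, 0.7719, -0.0007], 'contact_force': [-1.245, 0.4634, -3.8634], 'width': 0.0227}
phi 101.06 slab [-183.2  -52.4]
key ([552.9, -42.2], 111.2, 37.2, 5.7) [-29.3  -1.2]
key ([571.9, -131.1], 110.6, 28.5, 11.7) [-27.3 -92.1]
```

Request:
step_arm --moves '[0,0.05,0,0,1,0,0.09,0,0,1,0,0.1,0,0,1,0,0.11,0,0,1,0,0.12,0,0,1]'

```text
clock: 20.35
position: [0.4706, -0.11, 0.0404]
ee_rot: [-0.002, 0.635, 0.773, -0.002]
contact_force: [-9.4, -7.2, 0.4]
width: 0.0224
```

```bash
python3 - <<'E'
from h import *
where()
E
```

```text
{'clock': 20.35, 'qpos': [-0.3717, 0.3556, 1.984, -0.0039, 0.8062, -0.5643], 'position': [0.4706, -0.11, 0.0404], 'ee_rot': [-0.0015, 0.6348, 0.7727, -0.002], 'contact_force': [-9.3796, -7.2009, 0.4169], 'width': 0.0224}
phi 101.19 slab [-122.9  -52.4]
```

Request:
step_arm --moves '[0,-0.05,0,0,1,-0.09,-0.05,0,0,1,-0.18,-0.05,0,0,1,-0.18,-0.03,0,0,1,-0.18,-0.02,0,0,1]'

```text
clock: 20.85
position: [0.4804, -0.201, 0.0407]
ee_rot: [0.0, 0.637, 0.771, 0.0]
contact_force: [-0.3, 0.3, -4.2]
width: 0.0228
```

Request:
step_arm --moves '[0,0.01,0,0,1,0,0.02,0,0,1,0,0.02,0,0,1]'

```text
clock: 21.15
position: [0.4858, -0.1972, 0.0401]
ee_rot: [-0.003, 0.634, 0.774, -0.003]
contact_force: [-9.0, -6.8, -0.8]
width: 0.0226
```

```bash
python3 - <<'E'
from h import *
where()
E
```

```text
{'clock': 21.15, 'qpos': [-0.5149, 0.4048, 1.8931, -0.0069, 0.8509, -0.7088], 'position': [0.4858, -0.1972, 0.0401], 'ee_rot': [-0.0031, 0.6336, 0.7736, -0.0032], 'contact_force': [-9.0066, -6.7795, -0.8434], 'width': 0.0226}
phi 101.37 slab [-124.3 -140.9]
```

Request:
step_arm --moves '[0,-0.09,0,0,1,0,-0.1,0,0,1,0,0,0,0,1,0,0.02,0,0,1,0,-0.09,0,0,1]'

```text
clock: 21.65
position: [0.4536, -0.2055, 0.0404]
ee_rot: [0.001, 0.633, 0.774, -0.0]
contact_force: [1.0, -1.9, -3.0]
width: 0.0226
```

Request:
step_arm --moves '[0.09,-0.01,0,0,1,0.18,-0.01,0,0,1,0.18,0.1,0,0,1,0.18,0.11,0,0,1,0.18,-0.05,0,0,1]'

```text
clock: 22.15
position: [0.4394, -0.1147, 0.0399]
ee_rot: [-0.0, 0.633, 0.774, -0.001]
contact_force: [2.1, -2.0, -3.1]
width: 0.023
```

```bash
python3 - <<'E'
from h import *
where(); keys()
im=cam('scene'); cv2.imwrite('pics/p14.png',cv2.resize(im['frame'][100:290,130:420],None,fx=2.7,fy=2.7,interpolation=cv2.INTER_CUBIC))
p,f=pose()
plan((*S(-200,-52),.15,100.8),(.41,.10,.15,60),(.48,.283,.15,7.5),(.48,.283,.0305,7.5))
E
```

```text
{'clock': 22.15, 'qpos': [-0.4079, 0.3213, 2.0484, -0.0015, 0.773, -0.6071], 'position': [0.4394, -0.1147, 0.0399], 'ee_rot': [-0.0004, 0.6329, 0.7743, -0.0007], 'contact_force': [2.0509, -2.0149, -3.1112], 'width': 0.023}
phi 101.48 slab [-154.4  -51.2]
key ([551.9, -40.3], 110.9, 32.6, 1.3) [-30.    0.8]
key ([574.5, -130.0], 105.4, 27.8, 13.5) [-24.6 -91.5]
[-0.0093, -0.0716, -0.2218] 0.0021 rows 3
[0.2172, 0.0569, -0.0] 0.1133 rows 3
[0.2235, -0.0224, -0.0] 0.1133 rows 3
[0.1935, -0.0309, -0.0] 0.1458 rows 4
[0.1599, -0.1133, -0.0] 0.1458 rows 4
[0.0, 0.0, 0.239] -0.0 rows 3
```

View pics/p14.png

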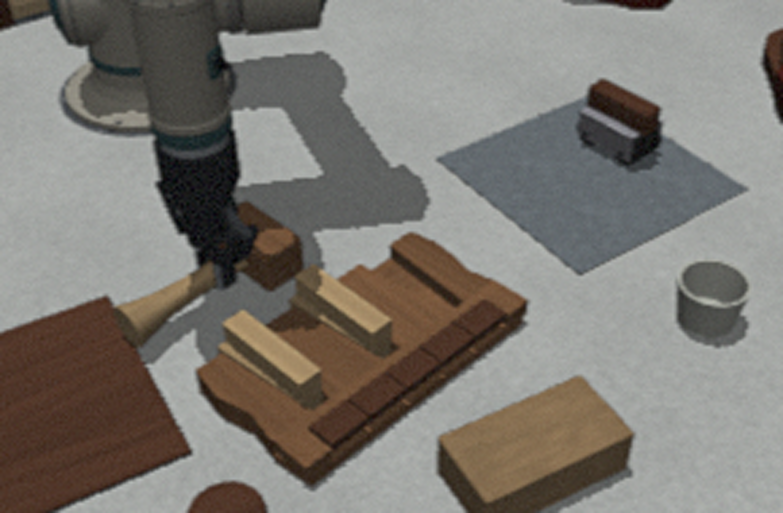

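Both keys sit equally deep with short butts out (crop (340,310) and (270,355)), and the roller still stands on the mat at (620,120). Return the mallet.

Request:
step_arm --moves '[-0.009,-0.0716,-0.05,0.002,1,-0.009,-0.0716,-0.15,0.002,1,-0.009,-0.0716,-0.222,0.002,1,-0.009,-0.0716,-0.222,0.002,1,-0.009,-0.0716,-0.222,0.002,1]'

```text
clock: 22.75
position: [0.4037, -0.1267, 0.1521]
ee_rot: [0.001, 0.638, 0.77, 0.0]
contact_force: [-0.5, -0.4, -5.0]
width: 0.0226
```

Request:
step_arm --moves '[0.217,0.057,0,0.1133,1,0.217,0.057,0,0.1133,1,0.217,0.057,0,0.1133,1,0.217,0.057,0,0.1133,1,0.217,0.057,0,0.1133,1]'

```text
clock: 23.25
position: [0.41, -0.0146, 0.1499]
ee_rot: [-0.002, 0.763, 0.646, -0.002]
contact_force: [-0.3, -0.9, -3.4]
width: 0.0227
```

Request:
step_arm --moves '[0.2235,-0.0224,0,0.1133,1,0.2235,-0.0224,0,0.1133,1,0.2235,-0.0224,0,0.1133,1,0.2235,-0.0224,0,0.1133,1,0.2235,-0.0224,0,0.1133,1]'

```text
clock: 23.75
position: [0.4187, 0.0959, 0.1507]
ee_rot: [-0.0, 0.866, 0.5, -0.001]
contact_force: [-0.7, -0.6, -4.0]
width: 0.0226
```

Request:
step_arm --moves '[0.1935,-0.031,0,0.1458,1,0.1935,-0.031,0,0.1458,1,0.1935,-0.031,0,0.1458,1,0.1935,-0.031,0,0.1458,1,0.1935,-0.031,0,0.1458,1]'

```text
clock: 24.25
position: [0.4544, 0.1865, 0.1508]
ee_rot: [0.0, 0.957, 0.29, -0.001]
contact_force: [0.3, -0.4, -3.8]
width: 0.0227
```

Request:
step_arm --moves '[0.16,-0.1133,0,0.1458,1,0.16,-0.1133,0,0.1458,1,0.16,-0.1133,0,0.1458,1,0.16,-0.1133,0,0.1458,1,0.16,-0.1133,0,0.1458,1]'

```text
clock: 24.75
position: [0.4891, 0.2777, 0.151]
ee_rot: [0.001, 0.998, 0.066, -0.001]
contact_force: [-1.5, -0.8, -3.6]
width: 0.0226
```

```bash
python3 - <<'E'
from h import *
where()
plan((.480,.278,.035,7.5))
im=cam('top')
roi=(122,205,216,300)
for c in comps(im,(0,60,10),(12,255,75),roi,40): print('block?',wrect(im,c,.076),cv2.contourArea(c))
keys()
E
```

```text
{'clock': 24.75, 'qpos': [0.3931, 0.3269, 1.6772, -0.0007, 1.1401, 1.8326], 'position': [0.4891, 0.2777, 0.151], 'ee_rot': [0.0007, 0.9978, 0.0657, -0.0011], 'contact_force': [-1.4656, -0.7847, -3.6233], 'width': 0.0226}
phi 7.54 slab [-32.1 324.9]
[-0.0179, -0.0031, 0.2321] 0.0002 rows 3
block? ([453.9, 403.5], 79.4, 29.9, 7.2) 196.5
block? ([558.1, 272.0], 57.3, 44.3, 3.2) 152.0
key ([553.8, -39.8], 110.7, 40.7, 11.0) [-28.   1.]
key ([572.0, -131.8], 110.7, 29.0, 11.9) [-27.4 -92.8]
```

Keys are now at equal depth (-28.0 and -27.4). Lower the mallet slowly, release, and rise.

Request:
step_arm --moves '[-0.018,-0.003,0.08,0,1,-0.018,-0.003,0.17,0,1,-0.018,-0.003,0.232,0,1,-0.018,-0.003,0.24,0,1,-0.018,-0.003,0.243,0,1]'

```text
clock: 25.35
position: [0.4804, 0.2789, 0.0303]
ee_rot: [0.0, 0.998, 0.065, -0.001]
contact_force: [-0.0, -0.7, -3.6]
width: 0.023
```

Request:
step_arm --moves '[0,0,0,0,1,0,0,0,0,0.2,0,0,0,0,-0.4,0,0,0,0,-0.4,0,0,-0.03,0,-0.4]'

```text
clock: 25.85
position: [0.4796, 0.2794, 0.0447]
ee_rot: [0.0, 0.998, 0.065, -0.001]
contact_force: [-0.5, -0.6, -0.4]
width: 0.0599
```

Request:
step_arm --moves '[0,0,-0.1,0,-0.4,0,0,-0.2,0,-0.4,-0.1,0.1,-0.25,0,-0.4,-0.2,0.3,-0.25,0,-0.4,-0.2,0.3,-0.25,0,-0.4]'

```text
clock: 26.35
position: [0.4136, 0.1493, 0.1696]
ee_rot: [0.0, 0.998, 0.066, 0.002]
contact_force: [1.1, -1.0, 0.1]
width: 0.0597
```

```bash
python3 - <<'E'
from h import *
where()
for n,roi in(('top',(122,205,216,300)),('scene',(290,125,406,200))):
    im=cam(n)
    for c in comps(im,(5,110,60),(16,255,190),roi,60,3): print(n,'head?',wrect(im,c,.051),cv2.contourArea(c))
    for c in comps(im,(12,60,110),(35,170,255),roi,40): print(n,'handle?',wrect(im,c,.033),cv2.contourArea(c))
    for c in comps(im,(0,60,10),(12,255,75),roi,40): print(n,'block?',wrect(im,c,.076),cv2.contourArea(c))
keys()
E
```

```text
{'clock': 26.35, 'qpos': [0.1883, 0.1311, 1.8993, -0.0007, 1.1075, 1.6274], 'position': [0.4136, 0.1493, 0.1696], 'ee_rot': [0.0001, 0.9978, 0.066, 0.0018], 'contact_force': [1.1257, -0.9617, 0.085], 'width': 0.0597}
phi 7.57 slab [-130.3  212.9]
top head? ([532.2, 284.9], 86.6, 51.4, -82.7) 430.5
top block? ([460.3, 405.5], 91.6, 31.8, 7.8) 273.5
scene head? ([537.7, 282.9], 88.5, 50.4, -82.8) 258.5
scene head? ([438.4, 435.8], 87.6, 24.0, 7.4) 80.0
scene handle? ([528.0, 308.6], 89.1, 34.9, -68.4) 80.0
scene handle? ([436.1, 277.7], 155.6, 79.0, 18.9) 225.5
scene block? ([481.0, 391.0], 108.7, 53.7, 4.0) 146.5
key ([552.6, -42.3], 113.5, 41.6, 9.7) [-29.7  -1.3]
key ([572.2, -131.4], 110.2, 28.4, 11.9) [-27.1 -92.5]
```

```bash
python3 - <<'E'
from h import *
plan((.46,.405,.16,7.6),(.46,.405,.063,7.6))
E
```

```text
[0.079, -0.2488, 0.0091] -0.0011 rows 3
[0.0798, -0.2485, 0.0091] -0.0011 rows 3
[0.0, 0.0, 0.194] -0.0 rows 3
```

Request:
step_arm --moves '[0.16,-0.3,0,0,-0.4,0.16,-0.4,0,0,-0.4,0.159,-0.497,0.018,0,-0.4,0.159,-0.497,0.018,0,-0.4,0.159,-0.497,0.018,0,-0.4]'

```text
clock: 27.0
position: [0.4595, 0.3984, 0.1597]
ee_rot: [-0.001, 0.998, 0.065, 0.001]
contact_force: [1.0, -1.2, -0.5]
width: 0.06
```

Request:
step_arm --moves '[0,0,0,0,-0.4,0,0,0,0,-0.4,0,0,0,0,-0.4]'

```text
clock: 27.3
position: [0.4589, 0.3945, 0.1595]
ee_rot: [0.0, 0.998, 0.065, -0.0]
contact_force: [0.7, -0.5, 0.4]
width: 0.0599
```

```bash
python3 - <<'E'
from h import *
where(); plan((.46,.405,.063,7.6))
im=cam('top'); c=im['frame'][190:300,110:230]; cv2.imwrite('pics/p15.png',cv2.resize(c,None,fx=5,fy=5,interpolation=cv2.INTER_CUBIC))
E
```

```text
{'clock': 27.3, 'qpos': [0.5953, 0.3784, 1.5716, -0.0004, 1.1924, 2.0362], 'position': [0.4589, 0.3945, 0.1595], 'ee_rot': [0.0004, 0.9979, 0.065, -0.0003], 'contact_force': [0.738, -0.4978, 0.4142], 'width': 0.0599}
phi 7.45 slab [-39.9 445.3]
[0.005, -0.0206, 0.1929] -0.0008 rows 3
```

Request:
step_arm --moves '[0.005,-0.0206,0.05,0,-0.4,0.005,-0.0206,0.12,0,-0.4,0.005,-0.0206,0.193,0,-0.4,0.005,-0.0206,0.193,0,-0.4,0.005,-0.0206,0.193,0,1]' --force 110

```text
clock: 27.85
position: [0.4606, 0.4041, 0.0637]
ee_rot: [0.0, 0.998, 0.064, -0.0]
contact_force: [0.7, 0.5, 0.2]
width: 0.0464
```

Request:
step_arm --moves '[0,0,0,0,1,0,0,0,0,1,0,0,0,0,1,0,0,0,0,1]'

```text
clock: 28.25
position: [0.462, 0.4061, 0.0659]
ee_rot: [-0.001, 0.998, 0.065, 0.002]
contact_force: [0.2, 1.8, 6.6]
width: 0.0282
```

```bash
python3 - <<'E'
from h import *
where(); p,f=pose()
plan((p[0],p[1],.16,7.5),(.45,.20,.16,60),(*S(60,140),.16,100.8))
E
```

```text
{'clock': 28.25, 'qpos': [0.6081, 0.4767, 1.6697, -0.0002, 0.9898, 2.0497], 'position': [0.462, 0.4061, 0.0659], 'ee_rot': [-0.0013, 0.9979, 0.0646, 0.0024], 'contact_force': [0.1734, 1.8482, 6.5696], 'width': 0.0282}
phi 7.41 slab [-34.6 456.2]
[0.0, 0.0, -0.1882] -0.0005 rows 3
[-0.0388, 0.2028, -0.0] -0.1458 rows 4
[-0.1245, 0.1647, -0.0] -0.1458 rows 4
[0.007, 0.1856, -0.0] -0.1133 rows 3
[-0.0581, 0.1764, -0.0] -0.1133 rows 3
```

Request:
step_arm --moves '[0,0,-0.06,0,1,0,0,-0.13,0,1,0,0,-0.188,0,1,0,0,-0.188,0,1]'

```text
clock: 28.65
position: [0.4626, 0.4064, 0.1619]
ee_rot: [-0.002, 0.998, 0.065, 0.004]
contact_force: [1.0, 0.0, -3.2]
width: 0.0277
```

Request:
step_arm --moves '[-0.0388,0.2028,0,-0.1458,1,-0.0388,0.2028,0,-0.1458,1,-0.0388,0.2028,0,-0.1458,1,-0.0388,0.2028,0,-0.1458,1,-0.0388,0.2028,0,-0.1458,1]'

```text
clock: 29.15
position: [0.454, 0.3021, 0.1565]
ee_rot: [-0.0, 0.958, 0.288, -0.0]
contact_force: [0.3, -0.5, -3.7]
width: 0.0281
```

Request:
step_arm --moves '[-0.1245,0.1647,0,-0.1458,1,-0.1245,0.1647,0,-0.1458,1,-0.1245,0.1647,0,-0.1458,1,-0.1245,0.1647,0,-0.1458,1,-0.1245,0.1647,0,-0.1458,1]'

```text
clock: 29.65
position: [0.4484, 0.1994, 0.157]
ee_rot: [-0.0, 0.867, 0.498, 0.0]
contact_force: [0.8, -0.5, -3.3]
width: 0.0284
```

Request:
step_arm --moves '[0.007,0.1856,0,-0.1133,1,0.007,0.1856,0,-0.1133,1,0.007,0.1856,0,-0.1133,1,0.007,0.1856,0,-0.1133,1,0.007,0.1856,0,-0.1133,1]'

```text
clock: 30.15
position: [0.5293, 0.1563, 0.1565]
ee_rot: [-0.001, 0.765, 0.644, -0.001]
contact_force: [0.6, 0.0, -4.0]
width: 0.0279
```

Request:
step_arm --moves '[-0.058,0.1764,0,-0.1133,1,-0.058,0.1764,0,-0.1133,1,-0.058,0.1764,0,-0.1133,1,-0.058,0.1764,0,-0.1133,1,-0.058,0.1764,0,-0.1133,1]'

```text
clock: 30.65
position: [0.6106, 0.113, 0.1568]
ee_rot: [-0.001, 0.639, 0.77, -0.001]
contact_force: [-0.3, -0.5, -3.2]
width: 0.028
```

```bash
python3 - <<'E'
from h import *
where(); keys()
plan((*S(62,95),.100,100.8))
im=cam('scene'); cv2.imwrite('pics/p16.png',cv2.resize(im['frame'][100:290,170:420],None,fx=3.1,fy=3.1,interpolation=cv2.INTER_CUBIC))
E
```

```text
{'clock': 30.65, 'qpos': [0.0708, 0.4033, 1.5377, 0.0004, 1.2029, -0.115], 'position': [0.6106, 0.113, 0.1568], 'ee_rot': [-0.001, 0.6385, 0.7696, -0.0006], 'contact_force': [-0.2901, -0.4523, -3.1651], 'width': 0.028}
phi 100.64 slab [ 56.4 140.4]
key ([551.8, -39.5], 114.9, 41.6, 12.6) [-29.9   1.6]
key ([572.0, -131.8], 110.7, 29.0, 11.9) [-27.4 -92.8]
[-0.0908, 0.0114, 0.114] -0.0007 rows 2
```

View pics/p16.png

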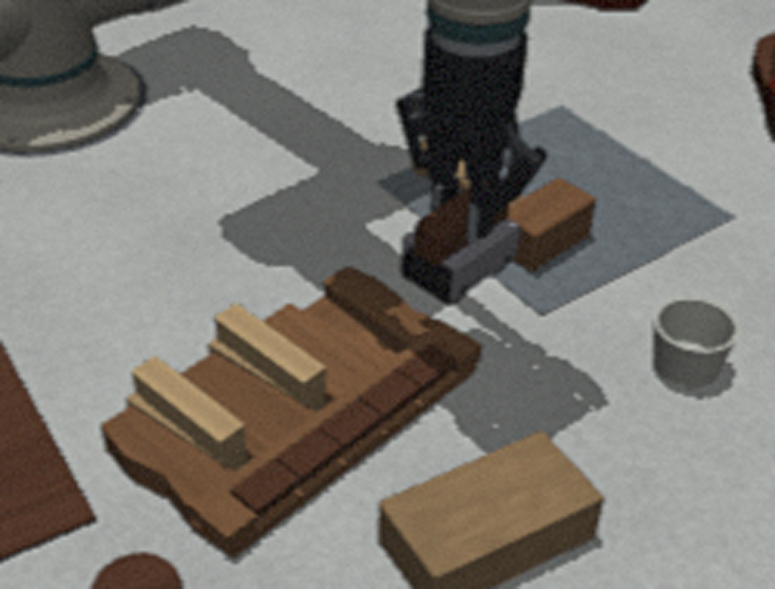

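The roller is held wheels-down, in line with the strip (crop (460,260)). Both keys are unchanged. Lower it onto the left end of the strip.

Request:
step_arm --moves '[-0.091,0.011,0.02,0,1,-0.091,0.011,0.07,0,1,-0.091,0.011,0.114,0,1,-0.091,0.011,0.126,0,1,-0.091,0.011,0.134,0,1]'

```text
clock: 31.25
position: [0.6248, 0.0681, 0.0927]
ee_rot: [0.0, 0.638, 0.77, -0.001]
contact_force: [-8.2, -4.1, 23.7]
width: 0.0279
```

Request:
step_arm --moves '[0,0,0.008,0,1,0,0,0.008,0,1,0,0,0.008,0,1]'

```text
clock: 31.55
position: [0.6249, 0.0679, 0.0926]
ee_rot: [0.001, 0.638, 0.77, -0.0]
contact_force: [-9.2, -3.9, 23.8]
width: 0.0282
```

```bash
python3 - <<'E'
from h import *
where()
E
```

```text
{'clock': 31.55, 'qpos': [-0.0011, 0.4684, 1.6044, -0.0027, 1.0675, -0.188], 'position': [0.6249, 0.0679, 0.0926], 'ee_rot': [0.0012, 0.6376, 0.7704, -0.0005], 'contact_force': [-9.2427, -3.8592, 23.7529], 'width': 0.0282}
phi 100.78 slab [62.  93.4]
```

Request:
step_arm --moves '[-0.05,0,0.006,0,1,-0.1,0,0.006,0,1,-0.15,0,0.006,0,1,-0.2,0,0.006,0,1,-0.25,0,0.006,0,1]'

```text
clock: 32.05
position: [0.6487, -0.0521, 0.0923]
ee_rot: [0.0, 0.638, 0.77, 0.002]
contact_force: [-11.8, 6.8, 32.9]
width: 0.0285
```

Request:
step_arm --moves '[-0.03,0,0,0,1,-0.07,0,0,0,1,-0.11,0,0,0,1,-0.14,0,0,0,1,-0.14,0,0,0,1]'

```text
clock: 32.55
position: [0.6631, -0.1257, 0.0924]
ee_rot: [0.004, 0.638, 0.77, -0.0]
contact_force: [-10.3, -3.1, 29.5]
width: 0.0278
```

```bash
python3 - <<'E'
from h import *
where()
E
```

```text
{'clock': 32.55, 'qpos': [-0.2887, 0.5266, 1.4963, -0.0035, 1.1114, -0.4736], 'position': [0.6631, -0.1257, 0.0924], 'ee_rot': [0.0039, 0.6382, 0.7699, -0.0], 'contact_force': [-10.2768, -3.0675, 29.4953], 'width': 0.0278}
phi 100.68 slab [  63.2 -103.9]
```

Request:
step_arm --moves '[0.05,0,0,0,1,0.1,0,0,0,1,0.15,0,0,0,1,0.2,0,0,0,1,0.25,0,0,0,1]'

```text
clock: 33.05
position: [0.6404, -0.0034, 0.0923]
ee_rot: [0.006, 0.637, 0.771, -0.001]
contact_force: [-9.2, -10.0, 31.9]
width: 0.0279
```

Request:
step_arm --moves '[0.05,0,0,0,1,0.1,0,0,0,1,0.15,0,0,0,1,0.17,0,0,0,1,0.17,0,0,0,1]'

```text
clock: 33.55
position: [0.6239, 0.0846, 0.0924]
ee_rot: [0.003, 0.637, 0.771, 0.002]
contact_force: [-9.5, -1.7, 34.1]
width: 0.0279
```

```bash
python3 - <<'E'
from h import *
where()
p,f=pose(); q=plan((p[0],p[1],.16,100.8),(.45,.20,.16,60),(.46,.405,.16,7.5))
E
```

```text
{'clock': 33.55, 'qpos': [0.0248, 0.4672, 1.6073, -0.0011, 1.06, -0.1643], 'position': [0.6239, 0.0846, 0.0924], 'ee_rot': [0.003, 0.637, 0.7709, 0.002], 'contact_force': [-9.467, -1.6905, 34.1344], 'width': 0.0279}
phi 100.87 slab [ 64.1 110. ]
[0.0, 0.0, -0.1353] 0.0004 rows 2
[0.146, -0.1491, -0.0] 0.1133 rows 3
[0.0848, -0.1907, -0.0] 0.1133 rows 3
[0.1825, -0.0938, -0.0] 0.1458 rows 4
[0.1222, -0.1649, -0.0] 0.1458 rows 4
```

Request:
step_arm --moves '[0,0,-0.08,0,1,0,0,-0.16,0,1,0,0,-0.16,0,1]'

```text
clock: 33.85
position: [0.627, 0.0841, 0.171]
ee_rot: [0.006, 0.638, 0.77, 0.005]
contact_force: [1.3, 0.4, -2.8]
width: 0.0279
```

```bash
python3 - <<'E'
from h import *
where()
plan((.45,.20,.16,60),(.46,.405,.16,7.5))
im=cam('scene'); cv2.imwrite('pics/p17.png',cv2.resize(im['frame'][150:290,190:390],None,fx=4,fy=4,interpolation=cv2.INTER_CUBIC))
E
```

```text
{'clock': 33.85, 'qpos': [0.0233, 0.4008, 1.504, 0.0, 1.2222, -0.1641], 'position': [0.627, 0.0841, 0.171], 'ee_rot': [0.0055, 0.6378, 0.7701, 0.0048], 'contact_force': [1.347, 0.42, -2.8449], 'width': 0.0279}
phi 100.74 slab [ 67.1 108.9]
[0.1469, -0.1523, 0.011] 0.1132 rows 3
[0.0847, -0.1939, 0.011] 0.1132 rows 3
[0.1825, -0.0938, -0.0] 0.1458 rows 4
[0.1222, -0.1649, -0.0] 0.1458 rows 4
```

View pics/p17.png

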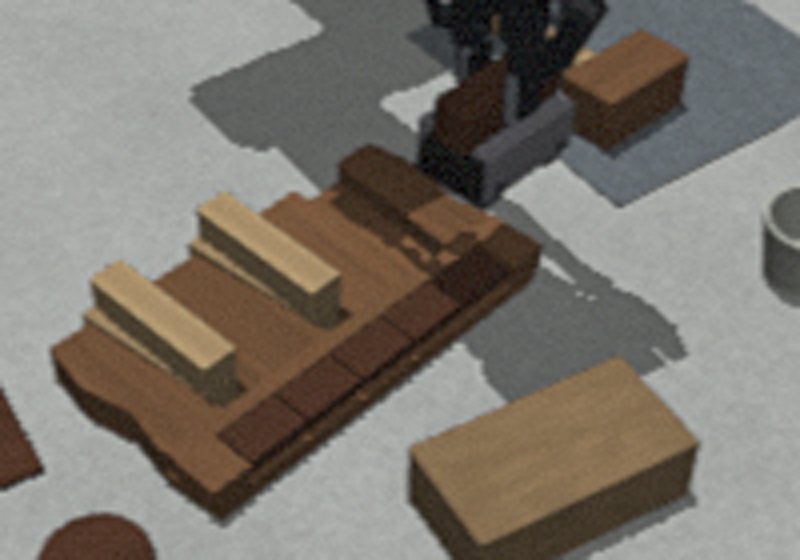

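The strip looks level with the slab along its whole length (crop (240,440) to (490,250)). The roller stayed at slab level (z ≈ 0.0924) with about 30 N throughout. Put it back.

Request:
step_arm --moves '[0.147,-0.152,0.011,0.1132,1,0.147,-0.152,0.011,0.1132,1,0.147,-0.152,0.011,0.1132,1,0.147,-0.152,0.011,0.1132,1,0.147,-0.152,0.011,0.1132,1]'

```text
clock: 34.4
position: [0.5351, 0.1412, 0.1572]
ee_rot: [0.0, 0.764, 0.646, -0.0]
contact_force: [0.8, -0.4, -3.5]
width: 0.0279
```

Request:
step_arm --moves '[0.0847,-0.194,0.011,0.1132,1,0.0847,-0.194,0.011,0.1132,1,0.0847,-0.194,0.011,0.1132,1,0.0847,-0.194,0.011,0.1132,1,0.0847,-0.194,0.011,0.1132,1]'

```text
clock: 34.9
position: [0.4485, 0.1989, 0.1525]
ee_rot: [0.001, 0.866, 0.5, 0.001]
contact_force: [0.1, 0.4, -3.4]
width: 0.0281
```

Request:
step_arm --moves '[0.1825,-0.094,0,0.1458,1,0.1825,-0.094,0,0.1458,1,0.1825,-0.094,0,0.1458,1,0.1825,-0.094,0,0.1458,1,0.1825,-0.094,0,0.1458,1]'

```text
clock: 35.4
position: [0.4535, 0.3018, 0.1519]
ee_rot: [0.0, 0.957, 0.29, 0.0]
contact_force: [0.7, -0.6, -3.7]
width: 0.0286
```

Request:
step_arm --moves '[0.1222,-0.165,0,0.1458,1,0.1222,-0.165,0,0.1458,1,0.1222,-0.165,0,0.1458,1,0.1222,-0.165,0,0.1458,1,0.1222,-0.165,0,0.1458,1]'

```text
clock: 35.9
position: [0.4571, 0.403, 0.1517]
ee_rot: [0.001, 0.998, 0.066, -0.0]
contact_force: [0.4, -0.1, -4.2]
width: 0.0279
```

Request:
step_arm --moves '[0,0,0,0,1,0,0,0,0,1]'

```text
clock: 36.1
position: [0.4568, 0.403, 0.1523]
ee_rot: [0.0, 0.998, 0.065, -0.0]
contact_force: [0.5, -0.3, -4.3]
width: 0.0278
```

```bash
python3 - <<'E'
from h import *
where()
for n,roi in(('top',(100,195,216,300)),('scene',(290,125,406,200))):
    im=cam(n)
    for c in comps(im,(5,110,60),(16,255,190),roi,60,3): print(n,'head?',wrect(im,c,.051),cv2.contourArea(c))
plan((.46,.405,.067,7.5))
E
```

```text
{'clock': 36.1, 'qpos': [0.6089, 0.3895, 1.5728, -0.0004, 1.1796, 2.0498], 'position': [0.4568, 0.403, 0.1523], 'ee_rot': [0.0002, 0.9979, 0.065, -0.0], 'contact_force': [0.4697, -0.3195, -4.2753], 'width': 0.0278}
phi 7.45 slab [-40.3 454.1]
top head? ([532.1, 285.7], 87.2, 51.4, -83.2) 433.5
scene head? ([536.0, 284.0], 88.9, 51.5, -81.3) 258.0
[0.007, -0.0023, 0.1709] -0.0003 rows 2
```

Request:
step_arm --moves '[0.007,-0.002,0.06,0,1,0.007,-0.002,0.12,0,1,0.007,-0.002,0.16,0,1,0.007,-0.002,0.17,0,1,0.007,-0.002,0.173,0,1]'

```text
clock: 36.7
position: [0.4601, 0.4053, 0.0661]
ee_rot: [0.0, 0.998, 0.065, 0.0]
contact_force: [-0.3, 0.1, -2.4]
width: 0.028
```

Request:
step_arm --moves '[0,0,0,0,1,0,0,0,0,0.2,0,0,0,0,-0.4,0,0,0,0,-0.4,0,0,-0.03,0,-0.4]'

```text
clock: 37.2
position: [0.4589, 0.405, 0.0798]
ee_rot: [0.001, 0.998, 0.065, -0.001]
contact_force: [0.5, -0.8, -0.2]
width: 0.0595
```

Request:
step_arm --moves '[0,0,-0.1,0,-0.4,0,0,-0.2,0,-0.4,0,0,-0.25,0,-0.4,-0.2,0.1,-0.25,0,-0.4,-0.3,0.2,-0.25,0,-0.4]'

```text
clock: 37.7
position: [0.3826, 0.3437, 0.2072]
ee_rot: [-0.001, 0.998, 0.065, 0.002]
contact_force: [0.3, -1.3, 0.3]
width: 0.0602
```

Request:
step_arm --moves '[-0.1,0.3,0,0,-0.4,-0.1,0.3,0,0,-0.4,-0.1,0.3,0,0,-0.4,-0.1,0.3,0,0,-0.4]'

```text
clock: 38.1
position: [0.35, 0.184, 0.2061]
ee_rot: [0.001, 0.998, 0.063, -0.0]
contact_force: [-0.1, 0.2, -0.2]
width: 0.0596
```

```bash
python3 - <<'E'
from h import *
where(); keys()
for n,roi in(('top',(100,195,216,300)),('scene',(290,125,406,200))):
    im=cam(n)
    for c in comps(im,(5,110,60),(16,255,190),roi,60,3): print(n,'head?',wrect(im,c,.051),cv2.contourArea(c))
    for c in comps(im,(0,60,10),(12,255,75),roi,40): print(n,'block?',wrect(im,c,.076),cv2.contourArea(c))
cv2.imwrite('pics/p18.png',cv2.resize(im['frame'][110:310,180:430],None,fx=3,fy=3,interpolation=cv2.INTER_CUBIC))
E
```

```text
{'clock': 38.1, 'qpos': [0.3095, 0.0312, 1.9123, -0.0022, 1.1993, 1.7543], 'position': [0.35, 0.184, 0.2061], 'ee_rot': [0.0011, 0.998, 0.0633, -0.0003], 'contact_force': [-0.1452, 0.2396, -0.1742], 'width': 0.0596}
phi 7.26 slab [-186.2  259. ]
key ([553.6, -40.0], 110.2, 39.3, 11.0) [-28.2   0.8]
key ([573.2, -131.2], 108.1, 28.4, 11.9) [-26.1 -92.4]
top head? ([534.2, 285.2], 83.8, 50.5, -86.3) 420.0
top block? ([458.5, 404.0], 91.5, 31.9, 7.8) 274.0
scene head? ([537.6, 283.2], 90.8, 50.0, -83.5) 257.5
scene head? ([438.3, 435.6], 83.5, 25.5, 5.9) 77.5
scene block? ([483.7, 391.8], 119.9, 54.7, 1.2) 176.5
```

View pics/p18.png

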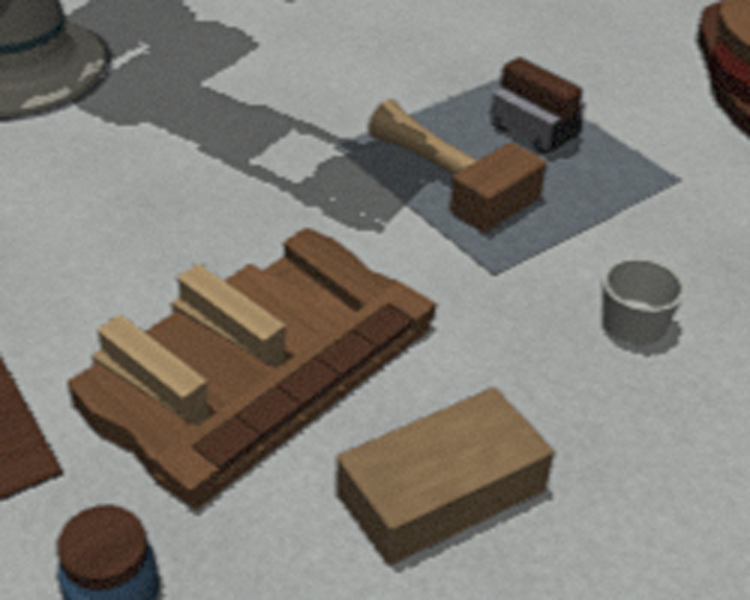

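All is in place: keys at (230,310) and (150,365), strip flush, mallet flat at (460,160) and roller on its wheels at (540,105), bystanders untouched. Hand in.

```bash
python3 -c "
from rig import job
print(job.sign_off())"
```

```text
the job is handed in; nothing more can be done
None
```

I braced the slab with the two keys that were there, pressed the edge strip flush, put both tools back on the mat and handed the job in at about 38 s. The hand-in gave no verdict.

- **Keys:** I started them by hand in groove1 and groove0 and left them about 28 mm short of tight. The mallet drove them the rest of the way. While I was tapping the groove1 key, the mallet handle nudged the groove0 key in by roughly 15 mm; the fingers never touched it.
- **Tightness:** A slow mallet probe stopped against both butts within 1.4 mm of each other, and more full-speed taps moved them no further. I could not measure how hard each key presses on the slab, so over 5 N is inferred from that.
- **Strip:** I rolled it end to end and back with about 30 N down. The roller stayed at slab-top height the whole way, and the last picture shows the strip flush.
- **Tools and bystanders:** The mallet lies flat and the roller stands on its wheels, both within 70 mm of the mat's middle. The cup, jar and box look untouched, and the arm touched nothing at the end.

**Disagreement:** the top camera puts the key centres at about slab x = -26 to -28 mm, where -33 mm is expected. The scene view suggested my slab origin is about 5 mm off in x, which would explain it. If it is not the origin, the keys are deeper than nominal, not short.

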